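# Clear the chips and clamp the next specimen

### The arm

A 6-joint arm with a two-finger parallel gripper is mounted at the origin on the work surface. World frame = base frame: x ahead of the robot, y to its left, z up, the work surface at z = 0. Lengths are in m, angles in rad, forces in N, time in s.
With the tool pointing down it reaches from about 0.35 to 0.975 m from the base axis. Payload 4.9 kg.
Tool frame: the origin (TCP) lies at the very end of the fingers, on their centre line; the grasp point (between the pads) lies 19 mm behind it; z points along the fingers, y is the line along which they close (so a half turn about z gives the same grasp; the last joint's range is limited). The gripper opens to 85 mm and grips with 20 to 120 N. Pads are 22 mm wide; open, the fingers measure 114 mm over their backs; the gripper's body (76 mm by 85 mm) begins 54 mm behind the grasp point. The pads swing forward as they close: fully open they stand 13 mm farther back than shut.
Start: joints at [-1.421, 0.053, 1.613, -0, 1.476, -0.119], TCP at [0.166, -0.603, 0.193] pointing down, gripper open.
Joint ranges: [-3.01, 3.01], [-1.01, 2.22], [0.06, 2.58], [-1.02, 4.17], [0.09, 2.62], [-3.14, 3.14]. Speed limits (rad/s): [2.57, 2.57, 3.14, 3.14, 3.14, 3.14].

### API

Orientations are given as a unit quaternion [w, x, y, z].
In Python, from plant import monitor, vision, manip gives the robot as it stands. The module is installed in compiled form; this text tells all that it offers.
- The arm moves only by the tool arm_command, never from a script. Its argument "rows" is a list of rows, each a list of 3 entries, a list of its own where there are three numbers: the finger opening in mm, from 0 to 85.4, then the shift along the world's x, y, z in units of 30 cm (1.0 is 30 cm), then the turn, a rotation vector about the world's x, y, z in units of pi/2 rad (1.0 is pi/2 rad). In form: [[claw, [x, y, z], [wx, wy, wz]], ...]. A call has 1 to 12 rows; each row is the pose to reach, as a shift and turn from the pose commanded when the call began; what a row does not reach only later rows make up. A row lasts 1/12 s, in which the tool goes at most 41.7 mm and 7.16 degrees, less where a joint would pass 70% of its speed; a pose out of reach is approached as far as the arm can. A call with a number of a shift or a turn outside -1 to 1 is refused whole. A call with a gripper value outside its range is refused whole. The fingers move at their own pace and stop on an object; the grip force is fixed at half the most. Time passes only in rows, so rows that repeat a pose let the fingers close. It gives the time, the measured TCP pose, the force, the opening and the grip force at its end, in the units of the state.
- monitor.state(): the state, without advancing time (a new reading comes with each control period).
- vision.grab_frame(name): name is "scene" or "top" or "wrist"; returns a dict with "color" (420x560x3 uint8, red, green, blue), "z_map" (420x560 float32, m along the optical axis (not along the pixel's ray), 0 where there is no reading), "mtx" (3x3 intrinsics, pixels), "k1" (the pictures are not rectified: a ray, as slopes to the right and down, at radius r is drawn at 1 + k1 r^2 times it, then the intrinsics apply), "R" (3x3) and "t" (3): a world point X has camera coordinates R X + t. Camera axes: x right, y down, z forward; pixel columns grow to the right and rows downward; lengths in m; the calibration is good to about 2 mm. A picture is of the moment at which its call begins.
- manip.job_done(): hands the job in; it is judged then, once.
The state is a dict: "time": time; "joint_pos": joint angles; "joint_vel": joint speeds; "joint_efforts": joint torques, N m; "tool_pos": TCP position; "tool_rot": TCP orientation; "contact_force": force on the tool from outside, world axes, zero at the start; "ft_torque": the same for the moment, N m; "gripper_width": opening from 0.0 (shut) to 1.0 (fully open); "grasp_force": force on a finger pad.
Only numpy, scipy, OpenCV 4.12 (cv2) and the standard library are available. Lean on these libraries where they do the work, as an engineer would, in place of code of your own. Each camera call takes 0.05 s, during which the arm holds its last target. There are 200 camera calls.

### The job

Wipe all the stone chips off the station's steel deck into its white catch trough with the scraper, keeping your fingers off the chips. Then lay the amber specimen squarely in the black rectangle on the deck, swing the red clamp down until it snaps shut on it, and only then turn the lock knob clockwise until it clicks over to locked. Leave the scraper upright in the middle of its mat, and do not disturb the petri dish, the brush or anything else on the bench.

Things in the scene. Friction and masses are not known exactly. Their poses are not given: they have to be found in the camera images.
- station: fixed specimen station, standing turned on the bench; origin on the bench under its deck's centre, z up. All in mm in its frame: deck and trough side by side (see those points) between two teal fences along x = -91..-85 and 85..91, top z 57; behind the +x fence a white console, x 91..200, y -120..120, top z 60, with the red clamp and the black knob (axis x 145, y -75)
- deck (a point): centre of the flat steel deck's top, station (0, 0, 45) mm: 170 (x) by 240 (y) mm between the fences, which stand 12 mm over it. Its +y end is open, and its last 60 mm there start free of chips; off its -y end the deck drops into the trough. Axes as the station's
- trough (a point): centre of the white catch trough's floor, station (0, -169, 6) mm; inside it is 170 (x) by 98 (y) mm, 39 mm below the deck's top, y -218..-120; its end wall rises to z 57 mm. Axes as the station's
- seat (a point): centre of the black rectangle drawn on the deck (68 by 48 mm, long side along station x), on the deck's top at station (35, 30, 45) mm: the specimen's place under the clamp. Axes as the station's.
- clamp (a joint): sprung over-centre clamp. 0 = open, arm 69 degrees up; grows as the arm swings down towards station -x; about 1.2 rad = level, its rubber foot pressing on the specimen (foot at station x 51, y 30 mm); 1.3 = stop with nothing beneath. The spring holds it open below 0.45 (about 6 N at the crossbar to move it), pulls it shut beyond and keeps it shut
- clamp_bar (a point): grip point on the clamp's steel crossbar: 12 mm in diameter, along station y, 85 mm from the hinge axis, standing out to the arm's +y side (free from 7 to 63 mm beside the arm's middle; this point is 43 mm beside it). It moves with the arm on an 85 mm circle about the hinge axis at station x 155, z 89 mm.
- knob (a joint): lock knob on a vertical axis with a detent: 0 = unlocked, turns clockwise seen from above, 1.5 = stop, locked. The spring detent resists up to 0.12 N m as far as 0.75 rad, then the knob snaps on by itself to about 1.5; let go earlier it springs back to 0.
- knob_grip (a point): on the knob's axis at station z 87 mm, the height to grip its bar: 52 mm long, 12 mm wide, z 69..99 mm above the bench; the point turns with the knob and its x axis runs along the bar (along station x at 0). Below the bar is a 60 mm disc whose top is at z 70 mm.
- mat: pale teal mat 160 (x) by 100 (y) by 4 mm, fixed; the scraper's place. Origin at the centre of its underside
- scraper: scraper block: white and black base 100 (x) by 36 (y) by 18 mm with an orange handle bar 60 (x) by 20 (y) mm on top, from z 18 to z 60 mm, 220 g; origin at the centre of its underside. It wipes with its long sides
- specimen: amber resin block 60 (x) by 40 (y) by 24 mm with a round stone inlay in its top, 120 g; origin at the centre of its underside. It starts on a fixed grey pad 160 by 100 by 4 mm; pad and mat lie left and right of the station, either way round
- chip0: loose chip of dark brown stone; origin at the centre of its underside; None if absent in this run. It starts on the station's steel deck; about 22 by 18 by 10 mm, 12 g
- chip1: loose chip of dark brown stone; origin at the centre of its underside; None if absent in this run. It starts on the station's steel deck; about 20 by 18 by 11 mm, 12 g
- chip2: loose chip of dark brown stone; origin at the centre of its underside; None if absent in this run. It starts on the station's steel deck; about 24 by 16 by 10 mm, 12 g
- chip3: loose chip of dark brown stone; origin at the centre of its underside; None if absent in this run. It starts on the station's steel deck; about 20 by 20 by 9 mm, 12 g
- chip4: loose chip of dark brown stone; origin at the centre of its underside; None if absent in this run. It starts on the station's steel deck; about 22 by 16 by 11 mm, 12 g
- chip5: loose chip of dark brown stone; origin at the centre of its underside; None if absent in this run. It starts on the station's steel deck; about 24 by 18 by 9 mm, 12 g
- chip6: loose chip of dark brown stone; origin at the centre of its underside; None if absent in this run. It starts on the station's steel deck; about 20 by 16 by 10 mm, 12 g
- petri: clear petri dish, 90 mm wide, 16 mm tall; bystander, leave alone
- brush: lying brush, 180 mm long; bystander, leave alone
Things that resemble listed ones, but are neither listed nor needed, are in the scene too. Leave any pink or purple look-alike of the mat alone.

How it is judged:
By the outcome, as a careful person would: the job done as asked, in the order asked, and still so for the second after the job is handed in, with the robot touching nothing.
Of chip0, chip1, chip2, chip3, chip4, chip5, chip6 only 4 to 7 are there at a start; the rules pass over those that are not, and their reading is None.
At some moment in a run one of scraper may be knocked a few centimetres aside while the robot is not near it.
Once in a run the grip may slacken for a moment while it holds something.
It also fails if it takes over 208 s, if anything falls off the work surface, if the arm or the gripper's body presses on something with over 40 N, if the wrist force passes 120 N, or if a joint passes its speed limit or range.

## Working session

There is one attempt and no reset: what is moved stays moved. The work goes in short steps, Python scripts to look and compute and a tool call to move; the robot and the scene stay as the last step left them, time stands still between calls to the robot, and variables do not carry over. Pictures are saved under pics/ and viewed, at most 14 in all, crops included, and the job is handed in when it is done.

Besides the shell and the picture viewer there is one more tool, called after ">>>" as name([rows], argument=value, ...), one row to a line, values as JSON. arm_command: Moves the arm, as the interface text tells. Shifts and turns lie within -1 to 1; 1 stands for 30 cm of shift or pi/2 rad of turn. Its arguments: {"type":"object","properties":{"rows":{"type":"array"}},"required":["rows"]}

```bash
mkdir -p pics; cat > h.py <<'E'
import numpy as np, cv2, pickle
from plant import monitor, vision, manip
def grab(n):
    f=vision.grab_frame(n); pickle.dump(f,open(f'{n}.pkl','wb')); return f
def load(n): return pickle.load(open(f'{n}.pkl','rb'))
def rays(f,uv):
    K=f['mtx']; uv=np.atleast_2d(np.asarray(uv,float))
    d=np.c_[(uv[:,0]-K[0,2])/K[0,0],(uv[:,1]-K[1,2])/K[1,1]]
    s=d.copy()
    for _ in range(20): s=d/(1+f['k1']*(s**2).sum(1,keepdims=True))
    return np.c_[s,np.ones(len(s))]
def plane(f,uv,z):
    r=rays(f,uv)@f['R']; c=-f['R'].T@f['t']
    return c+r*((z-c[2])/r[:,2])[:,None]
def depth(f,uv):
    uv=np.atleast_2d(np.asarray(uv)); z=f['z_map'][uv[:,1].astype(int),uv[:,0].astype(int)]
    return (rays(f,uv)*z[:,None]-f['t'])@f['R']
def proj(f,X):
    c=np.atleast_2d(X)@f['R'].T+f['t']; s=c[:,:2]/c[:,2:]
    s=s*(1+f['k1']*(s**2).sum(1,keepdims=True))
    return s@np.diag([f['mtx'][0,0],f['mtx'][1,1]])+f['mtx'][:2,2]
def save(f,name,crop=None,k=1):
    im=f['color'][...,::-1]
    if crop: u0,v0,u1,v1=crop; im=im[v0:v1,u0:u1]
    cv2.imwrite(f'pics/{name}.png',cv2.resize(im,None,fx=k,fy=k,interpolation=cv2.INTER_CUBIC))
E
python3 - <<'E'
from h import *
for n in('top','scene'):
    f=grab(n); save(f,n+'0',k=1.4); print(n,-f['R'].T@f['t'],f['mtx'][0,0],f['k1'])
s=monitor.state(); print(s)
E
```

```text
top [0.27378881 0.06646344 1.25859214] 463.00119444396364 -0.03970711206508806
scene [1.05098674 0.62531126 0.95529821] 414.9689453477615 -0.05788014444356892
{'time': 0.1, 'joint_pos': array([-1.42099008e+00,  5.32960200e-02,  1.61416244e+00,  1.39169191e-05,
        1.47601786e+00, -1.18948053e-01]), 'joint_vel': array([ 0.00049768, -0.00127352, -0.00244842,  0.0008861 ,  0.00021055,
       -0.00136864]), 'joint_efforts': array([-6.65273292e-04, -3.94902778e+01, -3.71362495e+01, -1.26393998e-04,
        3.89614303e-03, -7.84094624e-06]), 'tool_pos': array([ 0.16589601, -0.60191385,  0.19137939]), 'tool_rot': array([-9.41825268e-04,  9.90984618e-01,  1.33972386e-01, -7.60523840e-06]), 'contact_force': array([-0.9604618 ,  0.60459808,  0.53246896]), 'ft_torque': array([0.06332376, 0.02844897, 0.03556929]), 'grasp_force': 0.0, 'gripper_width': 0.9980901832968885}
```

View pics/top0.png

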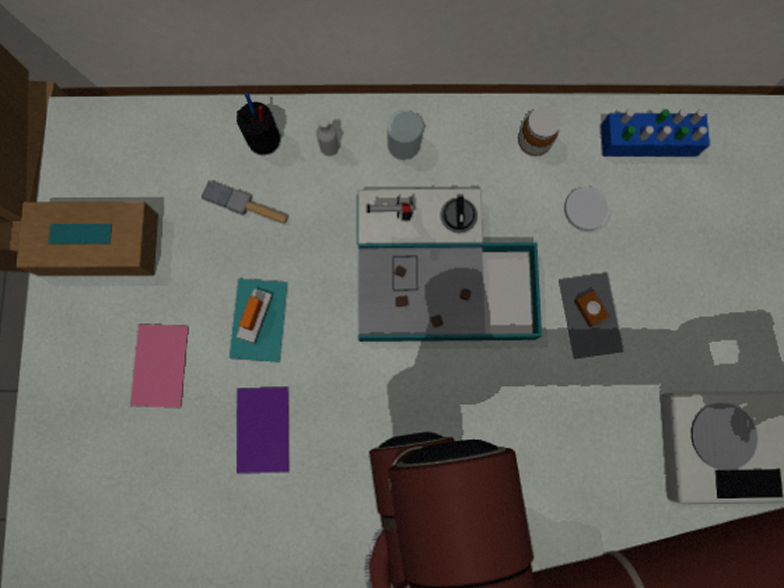

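View pics/scene0.png

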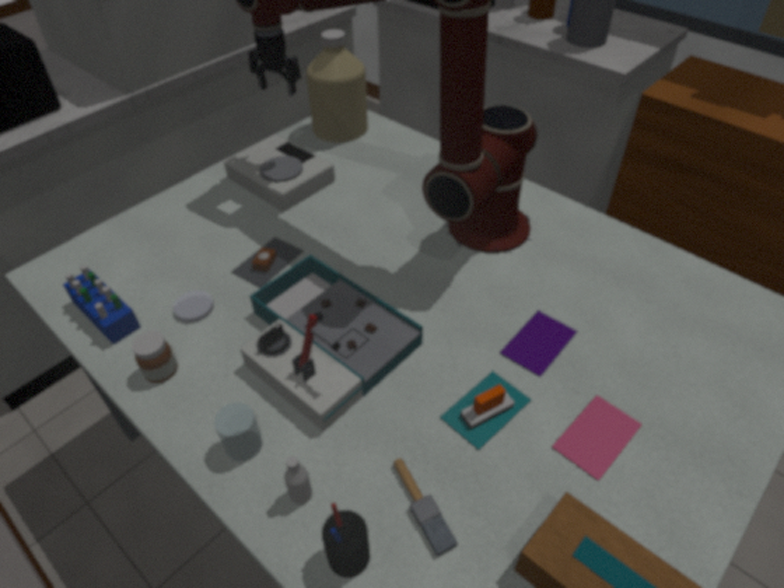

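The top view (1.4x) shows the station at about (440,265), knob (459,213), clamp (392,208), scraper on the teal mat (258,318) and amber block on the grey pad (591,308). The pink (160,365) and purple (262,430) mats are look-alikes, and so is the teal patch on the wooden box (80,234). The teal sheet with the scraper on it fits the description. I'll confirm with enlarged crops and measure.

```bash
python3 - <<'E'
from h import *
f=load('top'); save(f,'st',(245,125,450,260),3.9)
a=cv2.resize(f['color'][190:265,155:215,::-1],None,fx=6,fy=6,interpolation=2)
b=cv2.resize(f['color'][190:265,390:450,::-1],None,fx=6,fy=6,interpolation=2)
cv2.imwrite('pics/ab.png',np.hstack([a,b]))
hsv=cv2.cvtColor(f['color'],cv2.COLOR_RGB2HSV)
def comps(m,name,minA=20):
    n,l,s,c=cv2.connectedComponentsWithStats(m.astype(np.uint8))
    for i in range(1,n):
        if s[i,4]>=minA: print(name,s[i],c[i].round(1))
H,S,V=[hsv[...,i].astype(int) for i in range(3)]
comps((H>80)&(H<100)&(S>110)&(V>40),'teal',30)
comps((H<16)&(S>170)&(V>90),'orange',15)
for uv in [(300,225),(275,200),(340,140),(300,250),(177,210),(420,245),(325,190)]: print(uv,hsv[uv[1],uv[0]],depth(f,uv).round(3))
E
```

```text
teal [ 35 160  45  14 607] [ 56.8 166.5]
teal [256 173 131  71 819] [329.2 207.5]
teal [ 164  199   41   59 1395] [185.8 230. ]
orange [288 147   5   4  18] [289.9 148.5]
orange [172 212  13  23 157] [177.8 222.8]
(300, 225) [135   5  94] [[0.465 0.011 0.044]]
(275, 200) [120   3  93] [[0.534 0.077 0.04 ]]
(340, 140) [ 26  14 141] [[ 0.696 -0.1    0.06 ]]
(300, 250) [45 11 89] [[ 0.403  0.009 -0.   ]]
(177, 210) [ 89 150  97] [[0.514 0.349 0.004]]
(420, 245) [100  18  42] [[ 0.416 -0.319  0.001]]
(325, 190) [90  3 96] [[ 0.561 -0.058  0.043]]
```

View pics/st.png

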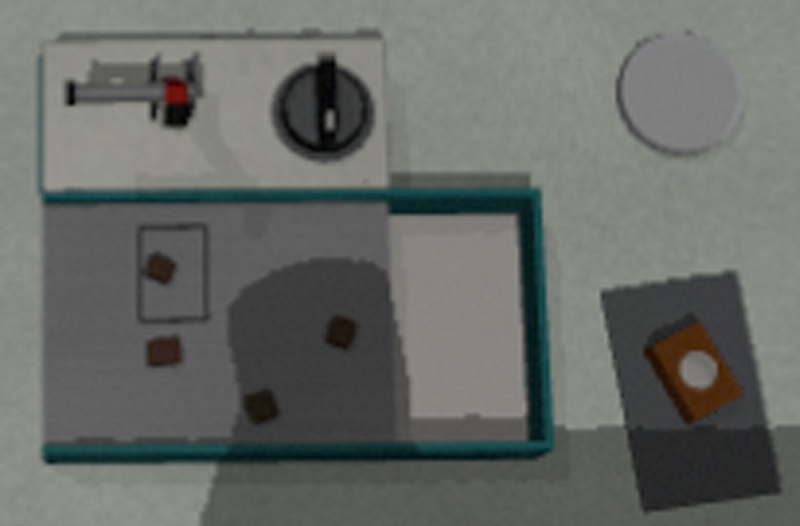

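View pics/ab.png

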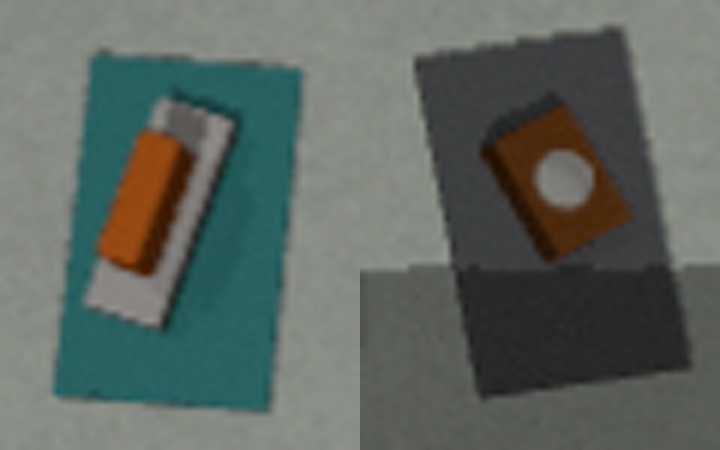

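Four chips are visible on the deck in the top view, at crop positions (159,268), (164,352), (341,332) and (261,406). The teal mat has the orange-handled scraper on it, and the amber block with the round inlay lies on the grey pad. Next I'll fit the station pose from known corners.

```bash
python3 - <<'E'
from h import *
f=load('top')
def full(c): return np.array(c,float)/3.9+[245,125]-0.37
P=[((139,225),(69,54,45)),((208,225),(69,6,45)),((208,321),(1,6,45)),((139,321),(1,54,45)),
((43,40),(200,120,60)),((384,38),(200,-120,60)),((43,191),(91,120,57)),((44,446),(-91,120,57)),((540,190),(91,-224,57)),((551,446),(-91,-224,57)),((388,203),(85,-120,45))]
W=np.array([plane(f,full(c),s[2]/1000)[0] for c,s in P]); S=np.array([s for _,s in P])/1e3
def kab(W,S):
    a=S[:,:2]-S[:,:2].mean(0); b=W[:,:2]-W[:,:2].mean(0)
    th=np.arctan2((a[:,0]*b[:,1]-a[:,1]*b[:,0]).sum(),(a*b).sum()); R=np.array([[np.cos(th),-np.sin(th)],[np.sin(th),np.cos(th)]])
    t=W[:,:2].mean(0)-R@S[:,:2].mean(0); return th,t,(W[:,:2]-t-S[:,:2]@R.T)*1e3
th,t,r=kab(W,S); print('station',np.degrees(th),t); print(r.round(1))
ok=np.abs(r).max(1)<4; th,t,r=kab(W[ok],S[ok]); print('ref',np.degrees(th),t,r.round(1).tolist())
R=np.array([[np.cos(th),-np.sin(th)],[np.sin(th),np.cos(th)]]); np.savez('st.npz',th=th,t=t)
for c in [(159,268),(164,352),(341,332),(261,406)]:
    w=plane(f,full(c),.052)[0,:2]; print('chip',((w-t)@R*1e3).round(0))
# mat / scraper / specimen
hsv=cv2.cvtColor(f['color'],cv2.COLOR_RGB2HSV); H,Sa,V=[hsv[...,i].astype(int) for i in range(3)]
def rect(m,z,name,box):
    mm=np.zeros(m.shape,np.uint8); u0,v0,u1,v1=box; mm[v0:v1,u0:u1]=m[v0:v1,u0:u1]
    cs,_=cv2.findContours(mm,0,1); c=max(cs,key=cv2.contourArea)[:,0]
    p=plane(f,cv2.convexHull(c.astype(np.float32))[:,0],z)[:,:2]*1e3
    r=cv2.minAreaRect(p.astype(np.float32)); b=cv2.boxPoints(r)
    e=[b[1]-b[0],b[2]-b[1]]; e=max(e,key=np.linalg.norm); print(name,np.round(r[0],1),np.round(r[1],1),'long',np.degrees(np.arctan2(e[1],e[0])).round(1)%180)
rect((H>80)&(H<100)&(Sa>110)&(V>40)|(V>0)&False,.004,'mat',(160,195,210,262))
rect((H<16)&(Sa>150)&(V>100),.064,'handle(top)',(165,205,200,245))
g=(Sa<40)&(V>115)
A=(np.array([[0,0]])); 
sp=lambda c,k=6,o=(155,190):np.array(c,float)/k+o-0.42
for n,c,z in [('base c',[(165,95),(240,120),(165,322),(83,300)],.022),('handle',[(147,130),(190,147),(152,268),(98,250)],.064),('mat',[(90,53),(301,68),(271,410),(55,396)],.004)]:
    p=plane(f,sp(np.array(c)),z)[:,:2]*1e3; r=cv2.minAreaRect(p.astype(np.float32)); print(n,p.mean(0).round(1),r[1],p.round(0).tolist())
for n,c,z in [('spec',[(565,105),(632,215),(556,258),(484,150)],.028),('inlay',[(565,180)],.028),('pad',[(415,57),(623,28),(690,367),(482,397)],.004)]:
    p=plane(f,sp(np.array(c)-[360,0],6,(390,190)),z)[:,:2]*1e3; print(n,p.mean(0).round(1),p.round(0).tolist())
E
```

```text
station 0.16602183698791018 [0.51308693 0.00931926]
[[-0.2 -0.8]
 [-0.4 -0.5]
 [-0.1  0.3]
 [ 0.1 -0.5]
 [-1.7 -0.4]
 [-1.4  1.7]
 [-0.8 -0.8]
 [ 4.6 -2.3]
 [-1.7  1.2]
 [ 3.   1.9]
 [-1.3  0.4]]
ref 0.2506365160399707 [0.51257602 0.00944526] [[0.4, -1.0], [0.1, -0.8], [0.4, 0.2], [0.7, -0.6], [-1.0, -0.9], [-1.1, 1.2], [-0.1, -1.1], [-1.5, 0.9], [3.2, 1.9], [-1.0, 0.2]]
chip [37. 40.]
chip [-21.  37.]
chip [ -8. -84.]
chip [-59. -29.]
mat [463.4 326.5] [ 97.  157.3] long 175.6
handle(top) [468.7 332. ] [18.7 57.3] long 162.0
base c [470.9 329.9] (38.62099838256836, 99.76318359375) [[523.0, 331.0], [512.0, 296.0], [419.0, 327.0], [429.0, 365.0]]
handle [468.7 328.4] (25.212644577026367, 56.59191131591797) [[499.0, 329.0], [492.0, 310.0], [438.0, 325.0], [446.0, 349.0]]
mat [463.9 326.1] (98.70338439941406, 159.7741241455078) [[547.0, 371.0], [540.0, 272.0], [382.0, 282.0], [388.0, 380.0]]
spec [ 481.1 -322. ] [[516.0, -327.0], [466.0, -354.0], [447.0, -319.0], [496.0, -289.0]]
inlay [ 481.9 -324.6] [[482.0, -325.0]]
pad [ 471.9 -325.7] [[544.0, -266.0], [557.0, -364.0], [400.0, -384.0], [387.0, -289.0]]
```

>>> arm_command([
  [85,[0.2,0.2,0.5],[0,0,0.25]],
  [85,[0.5,0.6,0.5],[0,0,0.5]],
  [85,[0.9,1.0,0.5],[0,0,0.9]],
  [85,[0.9,1.0,0.5],[0,0,0.9]],
  [85,[0.9,1.0,0.5],[0,0,0.9]],
  [85,[0.9,1.0,0.5],[0,0,0.9]],
  [85,[0.9,1.0,0.5],[0,0,0.9]],
  [85,[0.9,1.0,0.5],[0,0,0.9]],
  [85,[0.9,1.0,0.5],[0,0,0.9]],
  [85,[0.9,1.0,0.5],[0,0,0.9]],
  [85,[0.9,1.0,0.5],[0,0,0.9]],
  [85,[0.9,1.0,0.5],[0,0,0.9]],
])

```text
time: 1.1
tool_pos: [0.4389, -0.2993, 0.3444]
tool_rot: [0.001, 0.663, 0.749, 0.001]
contact_force: [-0.1, -1.4, 0.6]
gripper_width: 1.001
grasp_force: 0.0
```

```bash
cat >> h.py <<'E'
def st():
    s=monitor.state(); w,x,y,z=s['tool_rot']
    ty=np.array([2*(x*y-w*z),1-2*(x*x+z*z)]); 
    tz=np.array([2*(x*z+w*y),2*(y*z-w*x),1-2*(x*x+y*y)])
    print('t',round(s['time'],2),'p',s['tool_pos'].round(4),'yaw',np.degrees(np.arctan2(ty[1],ty[0])).round(2),'tz',tz.round(3),'q',s['joint_pos'].round(2),'F',s['contact_force'].round(1),'g',round(s['gripper_width']*85.4,1),round(float(s['grasp_force']),1))
    return s
E
python3 -c "
from h import *
st()"
```

```text
t 1.1 p [ 0.4389 -0.2993  0.3444] yaw 7.02 tz [ 0.003 -0.001 -1.   ] q [-0.74 -0.22  1.62  0.    1.74 -0.86] F [-0.1 -1.4  0.6] g 85.5 0.0
```

>>> arm_command([
  [85,[0,1.0,0],[0,0,0.718]],
  [85,[0,1.0,0],[0,0,0.718]],
  [85,[0,1.0,0],[0,0,0.718]],
  [85,[0,1.0,0],[0,0,0.718]],
  [85,[0,1.0,0],[0,0,0.718]],
  [85,[0,1.0,0],[0,0,0.718]],
  [85,[0,1.0,0],[0,0,0.718]],
  [85,[0,1.0,0],[0,0,0.718]],
  [85,[0,1.0,0],[0,0,0.718]],
  [85,[0,1.0,0],[0,0,0.718]],
])

```text
time: 1.93
tool_pos: [0.4357, -0.0014, 0.3421]
tool_rot: [-0.0, 0.163, 0.987, -0.0]
contact_force: [-0.3, -0.2, 0.2]
gripper_width: 0.992
grasp_force: 0.0
```

>>> arm_command([
  [85,[0.1,1.0,0],[0,0,0]],
  [85,[0.1,1.0,0],[0,0,0]],
  [85,[0.1,1.0,-0.2],[0,0,0]],
  [85,[0.1,1.0,-0.2],[0,0,0]],
  [85,[0.1,1.0,-0.3],[0,0,0]],
  [85,[0.1,1.0,-0.3],[0,0,0]],
  [85,[0.1,1.0,-0.3],[0,0,0]],
  [85,[0.1,1.0,-0.3],[0,0,0]],
  [85,[0.1,1.0,-0.3],[0,0,0]],
  [85,[0.1,1.0,-0.3],[0,0,0]],
])

```text
time: 2.77
tool_pos: [0.4653, 0.2975, 0.2504]
tool_rot: [-0.002, 0.165, 0.986, -0.001]
contact_force: [-0.9, 0.2, 0.6]
gripper_width: 0.994
grasp_force: 0.0
```

```bash
python3 -c "
from h import *
st()
f=grab('wrist'); g=grab('top'); h=grab('scene')
print(-f['R'].T@f['t'])
cv2.imwrite('pics/w1.png',np.hstack([cv2.resize(f['color'][...,::-1],(400,300)),cv2.resize(h['color'][180:300,170:330,::-1],(400,300))]))
"
```

```text
t 2.77 p [0.4653 0.2975 0.2504] yaw 70.95 tz [-0.004 -0.002 -1.   ] q [ 0.43 -0.15  1.71 -0.    1.58 -0.8 ] F [-0.9  0.2  0.6] g 84.9 0.0
[0.40131869 0.3191057  0.43213519]
```

View pics/w1.png

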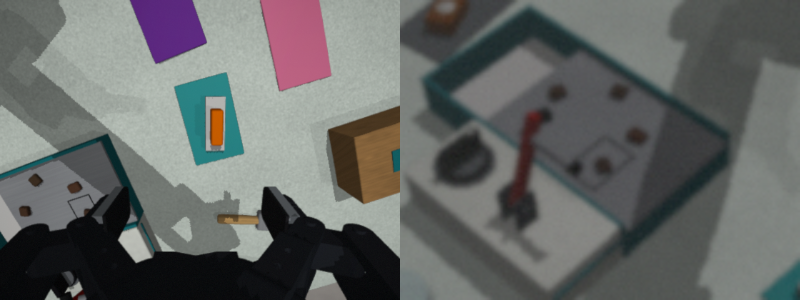

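The left half (wrist) shows the scraper on its mat at (215,125). The right half (scene) shows four chips, and the dark spot at (573,168) is the clamp's foot. I'll refine the scraper pose from this wrist view.

```bash
cat >> h.py <<'E'
def hsvm(f): 
    h=cv2.cvtColor(f['color'],cv2.COLOR_RGB2HSV).astype(int); return h[...,0],h[...,1],h[...,2]
def rect(f,m,z,name,box=None):
    mm=m.astype(np.uint8)
    if box: k=np.zeros_like(mm); k[box[1]:box[3],box[0]:box[2]]=1; mm*=k
    cs,_=cv2.findContours(mm,0,1); c=max(cs,key=cv2.contourArea)[:,0]
    p=plane(f,cv2.convexHull(c.astype(np.float32))[:,0],z)[:,:2]*1e3
    r=cv2.minAreaRect(p.astype(np.float32)); b=cv2.boxPoints(r); e=max([b[1]-b[0],b[2]-b[1]],key=np.linalg.norm)
    print(name,'px',c.mean(0).round(0),'ctr',np.round(r[0],1),'size',np.round(r[1],1),'long',(np.degrees(np.arctan2(e[1],e[0]))%180).round(1))
E
python3 - <<'E'
from h import *
f=load('wrist'); H,S,V=hsvm(f); c=(300,174)
print(H[170,302],S[170,302],V[170,302], depth(f,[(302,176)]))
o=(H<14)&(S>200)&(V>150)
rect(f,o,.064,'handle',(250,120,350,230))
box=(240,95,345,232)
teal=(H>80)&(H<100)&(S>90); rect(f,teal,.004,'mat',box)
zm=f['z_map']; vv,uu=np.mgrid[0:420,0:560]; D=(rays(f,np.c_[uu.ravel(),vv.ravel()])*zm.ravel()[:,None]-f['t'])@f['R']; Z=D[:,2].reshape(420,560)
m=(Z>.055)&(Z<.075)&(vv>120)&(vv<220)&(uu>270)&(uu<330); P=D.reshape(420,560,3)[m]; print('handle depth',m.sum(),P.mean(0))
rect(f,m,.064,'hd',box)
rect(f,(Z>.014)&(Z<.075)&~teal,.022,'base',(270,125,325,215))
E
```

```text
14 255 198 [[0.46670677 0.33077586 0.06485965]]
handle px [296. 202.] ctr [494.2 315.1] size [1.7 0. ] long 25.8
mat px [294. 166.] ctr [465.3 325.7] size [ 98.7 158.4] long 175.8
handle depth 845 [0.4696137  0.33150743 0.06357414]
hd px [303. 178.] ctr [470.7 331.4] size [20.1 58.5] long 162.0
base px [301. 172.] ctr [470.9 331.6] size [36.2 99. ] long 161.6
```

>>> arm_command([
  [85,[0.017,0.113,0],[0,0,0.009]],
  [85,[0.017,0.113,0],[0,0,0.009]],
  [85,[0.017,0.113,-0.1],[0,0,0.009]],
  [85,[0.017,0.113,-0.2],[0,0,0.009]],
  [85,[0.017,0.113,-0.3],[0,0,0.009]],
  [85,[0.017,0.113,-0.4],[0,0,0.009]],
  [85,[0.017,0.113,-0.5],[0,0,0.009]],
  [85,[0.017,0.113,-0.57],[0,0,0.009]],
  [85,[0.017,0.113,-0.63],[0,0,0.009]],
  [85,[0.017,0.113,-0.69],[0,0,0.009]],
  [85,[0.017,0.113,-0.73],[0,0,0.009]],
  [85,[0.017,0.113,-0.73],[0,0,0.009]],
])

```text
time: 3.92
tool_pos: [0.4698, 0.3294, 0.0312]
tool_rot: [-0.002, 0.159, 0.987, -0.001]
contact_force: [-0.4, -1.1, 0.5]
gripper_width: 0.996
grasp_force: 0.0
```

```bash
python3 -c "
from h import *
st()"
```

```text
t 3.92 p [0.4698 0.3294 0.0312] yaw 71.71 tz [-0.004 -0.002 -1.   ] q [ 0.48  0.09  1.86 -0.    1.2  -0.77] F [-0.4 -1.1  0.5] g 85.1 0.0
```

>>> arm_command([
  [60,[0,0.006,0],[0,0,0]],
  [40,[0,0.006,0],[0,0,0]],
  [15,[0,0.006,0],[0,0,0]],
  [15,[0,0.006,0],[0,0,0]],
  [15,[0,0.006,0],[0,0,0]],
  [15,[0,0.006,0],[0,0,0]],
  [15,[0,0.006,0],[0,0,0]],
  [15,[0,0.006,0],[0,0,0]],
  [15,[0,0.006,0],[0,0,0]],
  [15,[0,0.006,0],[0,0,0]],
])

```text
time: 4.75
tool_pos: [0.471, 0.3332, 0.0334]
tool_rot: [-0.0, 0.158, 0.987, -0.0]
contact_force: [0.4, -0.1, 0.1]
gripper_width: 0.177
grasp_force: 0.0
```

>>> arm_command([
  [10,[0,0,0.1],[0,0,0]],
  [10,[0,0,0.2],[0,0,0]],
  [10,[0,0,0.4],[0,0,0]],
  [10,[0,0,0.4],[0,0,0]],
  [10,[0,0,0.4],[0,0,0]],
  [10,[0,0,0.4],[0,0,0]],
])

```text
time: 5.25
tool_pos: [0.472, 0.3337, 0.1554]
tool_rot: [0.001, 0.158, 0.987, 0.001]
contact_force: [0.2, -0.6, -1.0]
gripper_width: 0.116
grasp_force: 0.0
```

```bash
python3 -c "
from h import *
st(); t=np.load('st.npz'); print(t['th'],t['t'])"
```

```text
t 5.25 p [0.472  0.3337 0.1554] yaw 71.83 tz [ 0.003  0.002 -1.   ] q [ 0.49 -0.04  1.76 -0.    1.41 -0.77] F [ 0.2 -0.6 -1. ] g 9.9 0.0
0.004374432430625069 [0.51257602 0.00944526]
```

The fingers shut past 20 mm, so the grasp missed. Looking again.

```bash
python3 -c "
from h import *
f=grab('wrist'); g=grab('top'); h=grab('scene')
cv2.imwrite('pics/w2.png',np.hstack([cv2.resize(f['color'][...,::-1],(400,300)),cv2.resize(h['color'][240:330,300:420,::-1],(400,300))]))
"
```

```text
(no output)
```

View pics/w2.png

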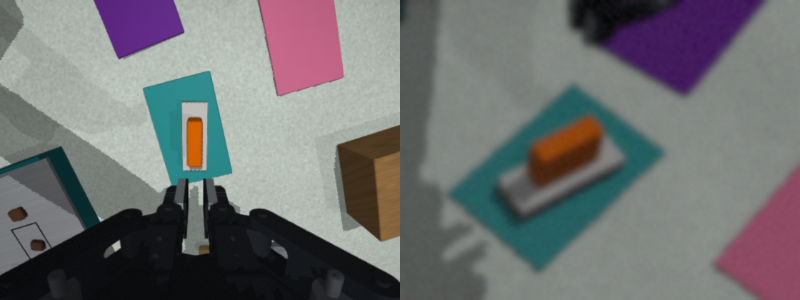

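```bash
cat >> h.py <<'E'
def dmap(f):
    vv,uu=np.mgrid[0:420,0:560]; return ((rays(f,np.c_[uu.ravel(),vv.ravel()])*f['z_map'].ravel()[:,None]-f['t'])@f['R']).reshape(420,560,3),uu,vv
def scraper(f,zt=.064):
    D,uu,vv=dmap(f); H,S,V=hsvm(f)
    o=(H<18)&(S>180)&(V>60)&(abs(D[...,2]-zt)<.008)
    o=cv2.morphologyEx(o.astype(np.uint8),2,np.ones((2,2),np.uint8))
    rect(f,o,zt,'handle')
    P=D[o>0]; print('handle z',np.median(P,0).round(4),len(P))
E
python3 - <<'E'
from h import *
for n in ('wrist','top','scene'):
    f=load(n); print(n,'cam',(-f['R'].T@f['t']).round(3),'tcp px',proj(f,monitor.state()['tool_pos'])); scraper(f)
f=load('wrist'); H,S,V=hsvm(f); rect(f,(H>80)&(H<100)&(S>90),.004,'mat',(190,90,340,255))
E
```

```text
wrist cam [0.406 0.354 0.337] tcp px [[272.37876008 233.86256868]]
handle px [273. 201.] ctr [471.1 332.7] size [18.4 58.9] long 161.8
handle z [0.4703 0.3328 0.0639] 1352
top cam [0.274 0.066 1.259] tcp px [[169.77906874 216.42949098]]
handle px [385. 100.] ctr [ 811.9 -226.7] size [58.1 22.1] long 71.1
handle z [ 0.8092 -0.2223  0.0615] 72
scene cam [1.051 0.625 0.955] tcp px [[354.56385458 258.95661497]]
handle px [351. 283.] ctr [478.8 338.9] size [17.9 58.4] long 161.4
handle z [0.4763 0.3378 0.0612] 127
mat px [265. 179.] ctr [465.3 325.8] size [ 98.6 158.5] long 175.8
```

The scraper hasn't moved and should have been between the fingers. I'll descend again, open, and look before closing.

>>> arm_command([
  [85,[0,0,0],[0,0,0]],
  [85,[0,0,0],[0,0,0]],
  [85,[0,0,0],[0,0,0]],
  [85,[0,0,0],[0,0,0]],
  [85,[0,0,-0.1],[0,0,0]],
  [85,[0,0,-0.2],[0,0,0]],
  [85,[0,0,-0.27],[0,0,0]],
  [85,[0,0,-0.33],[0,0,0]],
  [85,[0,0,-0.37],[0,0,0]],
  [85,[0,0,-0.41],[0,0,0]],
  [85,[0,0,-0.41],[0,0,0]],
  [85,[0,0,-0.41],[0,0,0]],
])

```text
time: 6.4
tool_pos: [0.4711, 0.3332, 0.0304]
tool_rot: [-0.0, 0.158, 0.987, -0.0]
contact_force: [-0.7, -0.2, -0.5]
gripper_width: 0.995
grasp_force: 0.0
```

```bash
python3 -c "
from h import *
st();f=grab('wrist');h=grab('scene')
cv2.imwrite('pics/w3.png',np.hstack([cv2.resize(f['color'][...,::-1],(400,300)),cv2.resize(h['color'][240:330,300:420,::-1],(400,300))]))
"
```

```text
t 6.4 p [0.4711 0.3332 0.0304] yaw 71.83 tz [-0. -0. -1.] q [ 0.49  0.1   1.85 -0.    1.19 -0.77] F [-0.7 -0.2 -0.5] g 85.0 0.0
```

View pics/w3.png

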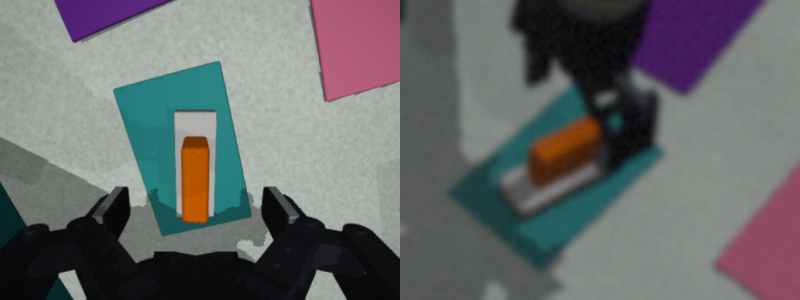

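```bash
python3 - <<'E'
from h import *
s=monitor.state(); p=s['tool_pos']; d=np.array([.312,.95,0])
f=load('scene'); g=load('wrist')
for k in(-.0427,0,.0427):
    for dz in (0,.013,.03):
        q=proj(f,p+d*k+[0,0,dz])[0]; print(k,dz,'scene crop',((q-[300,240])*[400/120,300/90]).round(0),'wrist400',(proj(g,p+d*k+[0,0,dz])[0]*400/560).round(0))
D,uu,vv=dmap(f)
for c in [(625,160),(635,120),(615,165),(600,100),(565,150)]:
    u=int(c[0]*.3+300);v=int(c[1]*.3+240); print(c,D[v,u].round(3))
D,_,_=dmap(g)
for c in [(120,195),(277,195),(110,215),(195,215),(195,185),(195,150)]: print('w',c,D[int(c[1]*1.4),int(c[0]*1.4)].round(3))
print(g['R'].round(3),g['t'])
E
```

```text
-0.0427 0 scene crop [132. 120.] wrist400 [148. 172.]
-0.0427 0.013 scene crop [134. 111.] wrist400 [145. 178.]
-0.0427 0.03 scene crop [136.  98.] wrist400 [140. 187.]
0 0 scene crop [163. 159.] wrist400 [198. 172.]
0 0.013 scene crop [165. 149.] wrist400 [198. 178.]
0 0.03 scene crop [168. 137.] wrist400 [198. 187.]
0.0427 0 scene crop [196. 198.] wrist400 [247. 172.]
0.0427 0.013 scene crop [198. 189.] wrist400 [251. 178.]
0.0427 0.03 scene crop [201. 177.] wrist400 [257. 187.]
(625, 160) [0.203 0.609 0.001]
(635, 120) [0.158 0.599 0.   ]
(615, 165) [ 0.208  0.604 -0.003]
(600, 100) [ 0.154  0.569 -0.002]
(565, 150) [ 0.222  0.567 -0.005]
w (120, 195) [0.447 0.295 0.098]
w (277, 195) [0.474 0.379 0.099]
w (110, 215) [0.45  0.294 0.114]
w (195, 215) [0.492 0.325 0.064]
w (195, 185) [0.469 0.332 0.064]
w (195, 150) [0.445 0.34  0.064]
[[ 0.311  0.95   0.   ]
 [ 0.915 -0.3    0.27 ]
 [ 0.256 -0.084 -0.963]] [-0.46230057 -0.32287015  0.12971733]
```

The wrist depth puts the open fingertips at z about 0.09, not the roughly 0.045 that the reported TCP implies. I'll measure the tips directly.

```bash
python3 - <<'E'
from h import *
g=load('wrist'); s=monitor.state(); p=s['tool_pos']; D,uu,vv=dmap(g); H,S,V=hsvm(g)
for n,a,b in (('L',90,200),('R',355,440)):
    m=(V<80)&(uu>a)&(uu<b)&(vv>240)&(vv<330)&(D[...,2]>.045)&(D[...,2]<.2)
    P=D[m]; o=np.argsort(P[:,2])[:15]; print(n,m.sum(),P[o].mean(0).round(3),'uv',uu[m][o].mean(),vv[m][o].mean(), np.percentile(P[:,2],[1,10,50]).round(3))
f=load('scene'); D,uu,vv=dmap(f); H,S,V=hsvm(f)
m=(V<50)&(uu>353)&(uu<380)&(vv>260)&(vv<300)&(D[...,2]>.01); P=D[m]; o=np.argsort(P[:,2])[:12]; print(P[o].round(3))
E
```

```text
L 3584 [0.462 0.29  0.083] uv 181.2 288.0 [0.085 0.092 0.114]
R 3083 [0.482 0.374 0.083] uv 367.73333333333335 274.53333333333336 [0.084 0.092 0.111]
[[0.443 0.362 0.011]
 [0.492 0.378 0.082]
 [0.495 0.382 0.089]
 [0.494 0.378 0.09 ]
 [0.494 0.381 0.091]
 [0.486 0.387 0.093]
 [0.489 0.385 0.094]
 [0.495 0.378 0.095]
 [0.494 0.386 0.096]
 [0.497 0.384 0.098]
 [0.496 0.381 0.098]
 [0.496 0.372 0.099]]
```

>>> arm_command([
  [85,[0,0,0.1],[0,0,0]],
  [60,[0,0,0.2],[0,0,0]],
  [20,[0,0,0.2],[0,0,0]],
  [20,[0,0,0.2],[0,0,0]],
  [20,[0,0,0.2],[0,0,0]],
  [20,[0,0,0.2],[0,0,0]],
  [20,[0,0,0.2],[0,0,0]],
  [20,[0,0,0.2],[0,0,0]],
  [20,[0,0,0.2],[0,0,0]],
  [20,[0,0,0.2],[0,0,0]],
])

```text
time: 7.33
tool_pos: [0.4708, 0.333, 0.0899]
tool_rot: [-0.0, 0.158, 0.987, -0.0]
contact_force: [0.5, 0.4, -0.3]
gripper_width: 0.234
grasp_force: 0.0
```

```bash
cat >> h.py <<'E'
def tips(g):
    p=monitor.state()['tool_pos']; D,uu,vv=dmap(g); H,S,V=hsvm(g)
    m=(V<110)&(S<80)&(vv<330)&(D[...,2]>p[2]-.005)&(D[...,2]<p[2]+.15)&(np.hypot(D[...,0]-p[0],D[...,1]-p[1])<.07)&(D[...,2]>.066)
    P=D[m]; print('n',m.sum(),'z pct - tcp z',(np.percentile(P[:,2],[.2,1,3,10])-p[2]).round(4)); o=np.argsort(P[:,2])[:40]; print(P[o].mean(0).round(4),'uv',uu[m][o].mean(),vv[m][o].mean())
E
python3 - <<'E'
from h import *
st(); g=grab('wrist'); tips(g); f=grab('scene'); save(g,'w4')
E
```

```text
t 7.33 p [0.4708 0.333  0.0899] yaw 71.83 tz [-0.001 -0.001 -1.   ] q [ 0.49  0.02  1.82 -0.    1.3  -0.77] F [ 0.5  0.4 -0.3] g 20.0 0.0
n 11027 z pct - tcp z [0.0408 0.046  0.0503 0.0614]
[0.4683 0.332  0.131 ] uv 272.15 264.3
```

View pics/w4.png

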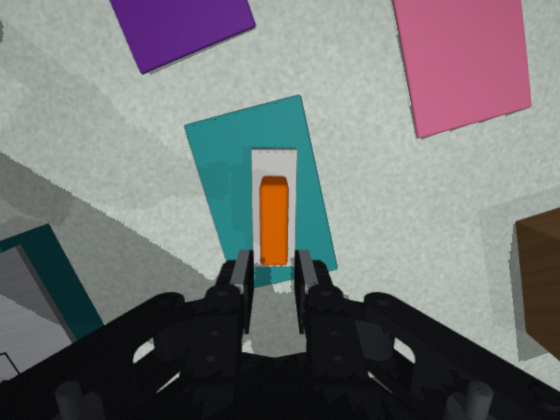

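The wrist view shows the closed fingertips at about (245,255) and (300,255), 40 mm above the reported TCP height and correct in xy. From here on I'll take true tip z as reported z + 0.040, and descend carefully while watching the force.

>>> arm_command([
  [85,[0,0,0],[0,0,0]],
  [85,[0,0,0],[0,0,0]],
  [85,[0,0,0],[0,0,0]],
  [85,[0,0,0],[0,0,0]],
  [85,[0,0,-0.05],[0,0,0]],
  [85,[0,0,-0.1],[0,0,0]],
  [85,[0,0,-0.15],[0,0,0]],
  [85,[0,0,-0.2],[0,0,0]],
  [85,[0,0,-0.25],[0,0,0]],
  [85,[0,0,-0.28],[0,0,0]],
  [85,[0,0,-0.31],[0,0,0]],
  [85,[0,0,-0.32],[0,0,0]],
])

```text
time: 8.43
tool_pos: [0.4703, 0.3327, -0.0069]
tool_rot: [-0.001, 0.158, 0.987, -0.001]
contact_force: [-0.6, -0.6, 0.1]
gripper_width: 0.997
grasp_force: 0.0
```

>>> arm_command([
  [50,[0,0,0],[0,0,0]],
  [15,[0,0,0],[0,0,0]],
  [15,[0,0,0],[0,0,0]],
  [15,[0,0,0],[0,0,0]],
  [15,[0,0,0],[0,0,0]],
  [15,[0,0,0],[0,0,0]],
  [15,[0,0,0],[0,0,0]],
  [15,[0,0,0],[0,0,0]],
  [15,[0,0,0],[0,0,0]],
  [15,[0,0,0],[0,0,0]],
])

```text
time: 9.27
tool_pos: [0.4716, 0.3334, -0.0047]
tool_rot: [0.0, 0.158, 0.987, 0.0]
contact_force: [-1.5, -1.1, 5.8]
gripper_width: 0.227
grasp_force: 59.7
```

Gripped at 19.4 mm with 60 N. Now I'll lift, square up and carry the scraper over the deck's free +y end.

>>> arm_command([
  [15,[0,0,0.1],[0,0,0]],
  [15,[0,0,0.2],[0,0,0]],
  [15,[0,0,0.3],[0,0,0]],
  [15,[0,0,0.4],[0,0,0.05]],
  [15,[0,-0.1,0.4],[0,0,0.1]],
  [15,[0.01,-0.2,0.4],[0,0,0.15]],
  [15,[0.02,-0.3,0.4],[0,0,0.204]],
  [15,[0.028,-0.42,0.4],[0,0,0.204]],
  [15,[0.028,-0.54,0.4],[0,0,0.204]],
  [15,[0.028,-0.66,0.4],[0,0,0.204]],
  [15,[0.028,-0.75,0.4],[0,0,0.204]],
  [15,[0.028,-0.786,0.4],[0,0,0.204]],
])

```text
time: 10.27
tool_pos: [0.4784, 0.0944, 0.1131]
tool_rot: [-0.001, -0.0, 1.0, -0.001]
contact_force: [-0.5, 0.0, -1.6]
gripper_width: 0.221
grasp_force: 59.6
```

>>> arm_command([
  [15,[0,0,0],[0,0,0]],
  [15,[0,0,0],[0,0,0]],
  [15,[0,0,-0.06],[0,0,0]],
  [15,[0,0,-0.12],[0,0,0]],
  [15,[0,0,-0.16],[0,0,0]],
  [15,[0,0,-0.2],[0,0,0]],
  [15,[0,0,-0.22],[0,0,0]],
  [15,[0,0,-0.22],[0,0,0]],
  [15,[0,0,-0.22],[0,0,0]],
])

```text
time: 11.02
tool_pos: [0.4797, 0.0977, 0.0486]
tool_rot: [0.0, -0.002, 1.0, 0.0]
contact_force: [-0.6, -0.5, -1.1]
gripper_width: 0.221
grasp_force: 59.7
```

```bash
python3 - <<'E'
from h import *
st(); w=grab('wrist'); f=grab('scene'); t=grab('top')
cv2.imwrite('pics/w5.png',np.hstack([cv2.resize(w['color'][...,::-1],(400,300)),cv2.resize(f['color'][170:305,150:330,::-1],(400,300))]))
E
```

```text
t 11.02 p [0.4797 0.0977 0.0486] yaw 90.22 tz [ 0.  0. -1.] q [ 0.05 -0.14  2.05  0.    1.23 -1.53] F [-0.6 -0.5 -1.1] g 18.9 59.7
```

View pics/w5.png

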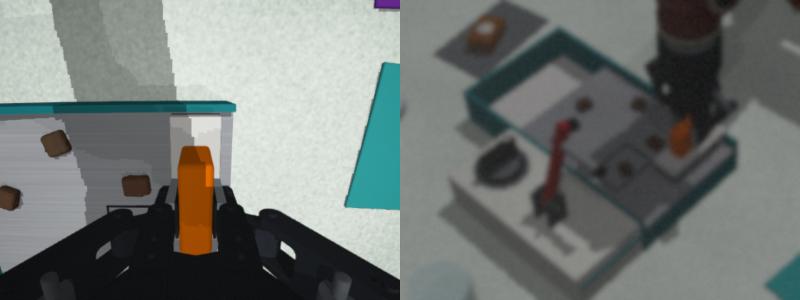

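The left half shows the scraper at the deck's open end, with its end just inside the fence at (195,110). Lowering to contact.

>>> arm_command([
  [15,[0,0,-0.01],[0,0,0]],
  [15,[0,0,-0.02],[0,0,0]],
  [15,[0,0,-0.03],[0,0,0]],
  [15,[0,0,-0.035],[0,0,0]],
  [15,[0,0,-0.035],[0,0,0]],
])

```text
time: 11.58
tool_pos: [0.4791, 0.0973, 0.0374]
tool_rot: [-0.0, -0.002, 1.0, -0.0]
contact_force: [0.1, 0.0, -1.5]
gripper_width: 0.221
grasp_force: 59.7
```

>>> arm_command([
  [15,[0,0,-0.003],[0,0,0]],
  [15,[0,0,-0.005],[0,0,0]],
  [15,[0,0,-0.005],[0,0,0]],
  [15,[0,0,-0.005],[0,0,0]],
])

```text
time: 11.92
tool_pos: [0.4796, 0.0974, 0.0367]
tool_rot: [0.0, -0.002, 1.0, 0.0]
contact_force: [-0.6, 0.2, -1.2]
gripper_width: 0.221
grasp_force: 59.8
```

>>> arm_command([
  [15,[0,0,-0.003],[0,0,0]],
  [15,[0,0,-0.005],[0,0,0]],
  [15,[0,0,-0.005],[0,0,0]],
  [15,[0,0,-0.005],[0,0,0]],
])

```text
time: 12.25
tool_pos: [0.4798, 0.0974, 0.0366]
tool_rot: [0.0, -0.002, 1.0, -0.0]
contact_force: [-6.3, -0.8, 7.5]
gripper_width: 0.22
grasp_force: 61.1
```

>>> arm_command([
  [15,[0,0,-0.003],[0,0,0]],
  [15,[0,0,-0.005],[0,0,0]],
  [15,[0,0,-0.005],[0,0,0]],
  [15,[0,0,-0.005],[0,0,0]],
])

```text
time: 12.58
tool_pos: [0.4798, 0.0974, 0.0365]
tool_rot: [-0.0, -0.002, 1.0, -0.0]
contact_force: [-11.4, -2.5, 16.7]
gripper_width: 0.225
grasp_force: 62.5
```

>>> arm_command([
  [15,[0,0,0.007],[0,0,0]],
  [15,[0,-0.02,0.007],[0,0,0]],
  [15,[0,-0.05,0.007],[0,0,0]],
  [15,[0,-0.09,0.007],[0,0,0]],
  [15,[0,-0.13,0.007],[0,0,0]],
  [15,[0,-0.17,0.007],[0,0,0]],
  [15,[0,-0.21,0.007],[0,0,0]],
  [15,[0,-0.25,0.007],[0,0,0]],
  [15,[0,-0.29,0.007],[0,0,0]],
  [15,[0,-0.33,0.007],[0,0,0]],
  [15,[0,-0.37,0.007],[0,0,0]],
  [15,[0,-0.41,0.007],[0,0,0]],
])

```text
time: 13.58
tool_pos: [0.4803, -0.0264, 0.0363]
tool_rot: [0.001, -0.002, 1.0, 0.001]
contact_force: [1.1, 3.7, 5.1]
gripper_width: 0.227
grasp_force: 60.7
```

>>> arm_command([
  [15,[0,-0.03,0],[0,0,0]],
  [15,[0,-0.06,0],[0,0,0]],
  [15,[0,-0.09,0],[0,0,0]],
  [15,[0,-0.12,0],[0,0,0]],
  [15,[0,-0.15,0],[0,0,0]],
  [15,[0,-0.18,0],[0,0,0]],
  [15,[0,-0.21,0],[0,0,0]],
  [15,[0,-0.24,0],[0,0,0]],
  [15,[0,-0.26,0],[0,0,0]],
  [15,[0,-0.28,0],[0,0,0]],
  [15,[0,-0.28,0],[0,0,0]],
  [15,[0,-0.28,0],[0,0,0]],
])

```text
time: 14.58
tool_pos: [0.4803, -0.1111, 0.0363]
tool_rot: [0.001, -0.001, 1.0, -0.001]
contact_force: [1.7, -0.9, 4.8]
gripper_width: 0.222
grasp_force: 60.6
```

```bash
python3 - <<'E'
from h import *
st(); w=grab('wrist'); f=grab('scene')
cv2.imwrite('pics/w6.png',np.hstack([cv2.resize(w['color'][...,::-1],(400,300)),cv2.resize(f['color'][170:305,150:330,::-1],(400,300))]))
E
```

```text
t 14.58 p [ 0.4803 -0.1111  0.0363] yaw 90.16 tz [ 0.002 -0.002 -1.   ] q [-0.38 -0.12  2.05 -0.    1.2  -1.95] F [ 1.7 -0.9  4.8] g 18.9 60.6
```

View pics/w6.png

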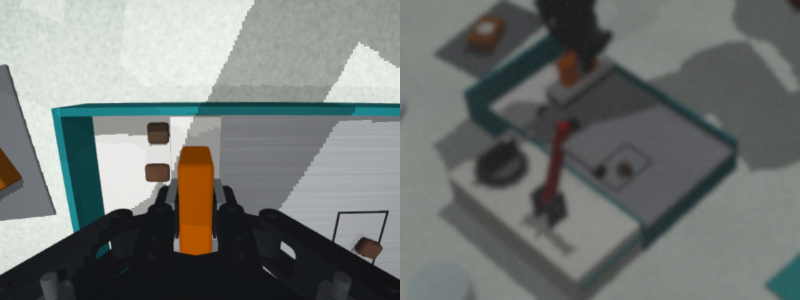

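The left half shows two chips at (157,132) and (157,172), swept over the edge to the trough side. One chip is left in the black rectangle at (368,247), in lane 2. Lifting back for the second stroke.

>>> arm_command([
  [15,[0,0,0.08],[0,0,0]],
  [15,[0,0.02,0.15],[0,0,0]],
  [15,[0.05,0.1,0.15],[0,0,0]],
  [15,[0.1,0.2,0.15],[0,0,0]],
  [15,[0.15,0.3,0.15],[0,0,0]],
  [15,[0.2,0.4,0.15],[0,0,0]],
  [15,[0.213,0.5,0.15],[0,0,0]],
  [15,[0.213,0.6,0.15],[0,0,0]],
  [15,[0.213,0.67,0.15],[0,0,0]],
  [15,[0.213,0.695,0.15],[0,0,0]],
  [15,[0.213,0.695,0.15],[0,0,0]],
  [15,[0.213,0.695,0.15],[0,0,0]],
])

```text
time: 15.68
tool_pos: [0.542, 0.0983, 0.0791]
tool_rot: [-0.002, -0.002, 1.0, -0.001]
contact_force: [0.1, -0.3, -2.3]
gripper_width: 0.222
grasp_force: 59.8
```

>>> arm_command([
  [15,[0,0,-0.04],[0,0,0]],
  [15,[0,0,-0.08],[0,0,0]],
  [15,[0,0,-0.11],[0,0,0]],
  [15,[0,0,-0.13],[0,0,0]],
  [15,[0,0,-0.14],[0,0,0]],
  [15,[0,0,-0.147],[0,0,0]],
  [15,[0,0,-0.147],[0,0,0]],
  [15,[0,0,-0.147],[0,0,0]],
])

```text
time: 16.35
tool_pos: [0.543, 0.0983, 0.0371]
tool_rot: [-0.001, -0.002, 1.0, -0.0]
contact_force: [-3.5, -1.4, 4.7]
gripper_width: 0.225
grasp_force: 61.0
```

```bash
python3 - <<'E'
from h import *
st(); D={}
z=np.load('st.npz'); th=float(z['th']); R=np.array([[np.cos(th),-np.sin(th)],[np.sin(th),np.cos(th)]])
f=grab('top'); H,S,V=hsvm(f)
# chips: dark brown
m=((H<18)|(H>170))&(S>70)&(V>15)&(V<120); m[:120]=0
n,l,s,c=cv2.connectedComponentsWithStats(m.astype(np.uint8))
D,_,_=dmap(f)
for i in range(1,n):
    if s[i,4]>6:
        w=D[int(c[i][1]),int(c[i][0])]; q=(w[:2]-z['t'])@R*1e3
        if abs(q[0])<95 and -230<q[1]<125: print(s[i,4],c[i].round(0),q.round(0),w[2].round(3))
E
```

```text
t 16.35 p [0.543  0.0983 0.0371] yaw 90.19 tz [-0.002 -0.001 -1.   ] q [ 0.04  0.03  1.91 -0.    1.2  -1.53] F [-3.5 -1.4  4.7] g 19.2 61.0
33 [353. 203.] [  17. -143.] 0.015
46 [358. 218.] [ -21. -157.] 0.009
38 [357. 232.] [ -63. -154.] 0.018
```

Three chips are in the trough. Second stroke now.

>>> arm_command([
  [15,[0.003,-0.02,0],[0,0,0]],
  [15,[0.004,-0.05,0],[0,0,0]],
  [15,[0.004,-0.09,0],[0,0,0]],
  [15,[0.004,-0.13,0],[0,0,0]],
  [15,[0.004,-0.17,0],[0,0,0]],
  [15,[0.004,-0.21,0],[0,0,0]],
  [15,[0.004,-0.25,0],[0,0,0]],
  [15,[0.004,-0.29,0],[0,0,0]],
  [15,[0.004,-0.33,0],[0,0,0]],
  [15,[0.004,-0.37,0],[0,0,0]],
  [15,[0.004,-0.41,0],[0,0,0]],
])

```text
time: 17.32
tool_pos: [0.5451, -0.0251, 0.0373]
tool_rot: [0.001, -0.001, 1.0, 0.001]
contact_force: [-0.3, 4.7, 7.0]
gripper_width: 0.223
grasp_force: 61.1
```

>>> arm_command([
  [15,[0,-0.03,0],[0,0,0]],
  [15,[0,-0.06,0],[0,0,0]],
  [15,[0,-0.09,0],[0,0,0]],
  [15,[0,-0.12,0],[0,0,0]],
  [15,[0,-0.15,0],[0,0,0]],
  [15,[0,-0.18,0],[0,0,0]],
  [15,[0,-0.21,0],[0,0,0]],
  [15,[0,-0.24,0],[0,0,0]],
  [15,[0,-0.26,0],[0,0,0]],
  [15,[0,-0.28,0],[0,0,0]],
  [15,[0,-0.28,0],[0,0,0]],
  [15,[0,-0.28,0],[0,0,0]],
])

```text
time: 18.32
tool_pos: [0.5445, -0.1099, 0.0372]
tool_rot: [0.0, -0.001, 1.0, -0.0]
contact_force: [-1.7, 0.9, 5.6]
gripper_width: 0.22
grasp_force: 61.1
```

>>> arm_command([
  [15,[0,0,0.08],[0,0,0]],
  [15,[0,0,0.16],[0,0,0]],
  [15,[-0.05,0.05,0.25],[0,0,0]],
  [15,[-0.1,0.15,0.3],[0,0,0]],
  [15,[-0.15,0.28,0.3],[0,0,0]],
  [15,[-0.2,0.4,0.3],[0,0,0]],
  [15,[-0.25,0.52,0.3],[0,0,0]],
  [15,[-0.25,0.64,0.3],[0,0,0]],
  [15,[-0.25,0.76,0.3],[0,0,0]],
  [15,[-0.25,0.88,0.3],[0,0,0]],
  [15,[-0.25,1.0,0.3],[0,0,0]],
  [15,[-0.25,1.0,0.3],[0,0,0]],
])

```text
time: 19.32
tool_pos: [0.4687, 0.1951, 0.1252]
tool_rot: [-0.0, -0.004, 1.0, 0.0]
contact_force: [0.0, -0.6, -2.7]
gripper_width: 0.225
grasp_force: 60.1
```

```bash
cat >> h.py <<'E'
def chips(n='top'):
    z=np.load('st.npz'); th=float(z['th']); R=np.array([[np.cos(th),-np.sin(th)],[np.sin(th),np.cos(th)]])
    f=grab(n); H,S,V=hsvm(f); m=((H<18)|(H>170))&(S>70)&(V>15)&(V<140)
    k,l,s,c=cv2.connectedComponentsWithStats(m.astype(np.uint8)); D,_,_=dmap(f)
    for i in range(1,k):
        if s[i,4]>6:
            w=D[int(c[i][1]),int(c[i][0])]; q=(w[:2]-z['t'])@R*1e3
            if abs(q[0])<100 and -235<q[1]<125: print(n,s[i,4],c[i].round(0),q.round(0),w[2].round(3))
E
python3 - <<'E'
from h import *
st(); chips('top'); chips('scene')
E
```

```text
t 19.32 p [0.4687 0.1951 0.1252] yaw 90.48 tz [-0.001  0.001 -1.   ] q [ 0.25 -0.18  1.95  0.    1.37 -1.33] F [ 0.  -0.6 -2.7] g 19.2 60.1
top 29 [356. 195.] [  42. -152.] 0.018
top 34 [353. 203.] [  18. -144.] 0.014
top 44 [358. 218.] [ -22. -156.] 0.015
top 36 [357. 232.] [ -62. -155.] 0.01
```

All four chips are in the trough (station y about -150, z about 0.015). Returning the scraper to the mat centre.

>>> arm_command([
  [15,[-0.014,0.1,0],[0,0,-0.05]],
  [15,[-0.014,0.2,0],[0,0,-0.05]],
  [15,[-0.014,0.3,0],[0,0,-0.05]],
  [15,[-0.014,0.4,0],[0,0,-0.05]],
  [15,[-0.014,0.436,-0.05],[0,0,-0.05]],
  [15,[-0.014,0.436,-0.14],[0,0,-0.05]],
  [15,[-0.014,0.436,-0.22],[0,0,-0.05]],
  [15,[-0.014,0.436,-0.3],[0,0,-0.05]],
  [15,[-0.014,0.436,-0.36],[0,0,-0.05]],
  [15,[-0.014,0.436,-0.4],[0,0,-0.05]],
  [15,[-0.014,0.436,-0.41],[0,0,-0.05]],
  [15,[-0.014,0.436,-0.41],[0,0,-0.05]],
])

```text
time: 20.42
tool_pos: [0.4651, 0.321, 0.0023]
tool_rot: [-0.001, 0.038, 0.999, -0.001]
contact_force: [0.5, 0.1, -1.9]
gripper_width: 0.223
grasp_force: 60.4
```

>>> arm_command([
  [15,[0,0,-0.006],[0,0,0]],
  [15,[0,0,-0.012],[0,0,0]],
  [15,[0,0,-0.018],[0,0,0]],
  [15,[0,0,-0.018],[0,0,0]],
  [15,[0,0,-0.018],[0,0,0]],
])

```text
time: 20.83
tool_pos: [0.4657, 0.3229, -0.0014]
tool_rot: [0.0, 0.037, 0.999, 0.0]
contact_force: [0.6, 0.2, -2.0]
gripper_width: 0.225
grasp_force: 60.4
```

```bash
python3 - <<'E'
from h import *
st()
E
```

```text
t 20.83 p [ 0.4657  0.3229 -0.0014] yaw 85.71 tz [ 0.001  0.    -1.   ] q [ 0.48  0.12  1.89 -0.    1.13 -1.02] F [ 0.6  0.2 -2. ] g 19.3 60.4
```

Still about 3 mm up and 3 mm short in y. Adjust, touch down, then release.

>>> arm_command([
  [15,[-0.002,0.01,-0.003],[0,0,0]],
  [15,[-0.002,0.01,-0.007],[0,0,0]],
  [15,[-0.002,0.01,-0.01],[0,0,0]],
  [15,[-0.002,0.01,-0.011],[0,0,0]],
  [15,[-0.002,0.01,-0.011],[0,0,0]],
  [15,[-0.002,0.01,-0.011],[0,0,0]],
])

```text
time: 21.33
tool_pos: [0.4653, 0.3263, -0.0037]
tool_rot: [0.0, 0.038, 0.999, 0.0]
contact_force: [-1.6, -0.7, 5.8]
gripper_width: 0.224
grasp_force: 61.6
```

>>> arm_command([
  [30,[0,0,0],[0,0,0]],
  [60,[0,0,0],[0,0,0]],
  [85,[0,0,0],[0,0,0]],
  [85,[0,0,0],[0,0,0]],
  [85,[0,0,0.05],[0,0,0]],
  [85,[0,0,0.15],[0,0,0]],
  [85,[0,0,0.28],[0,0,0]],
  [85,[0,0,0.41],[0,0,0]],
  [85,[0,0,0.54],[0,0,0]],
  [85,[0,0,0.67],[0,0,0]],
  [85,[0,0,0.8],[0,0,0]],
  [85,[0,0,0.8],[0,0,0]],
])

```text
time: 22.33
tool_pos: [0.4688, 0.3278, 0.2457]
tool_rot: [0.007, 0.038, 0.999, 0.004]
contact_force: [0.3, -0.2, 1.5]
gripper_width: 0.996
grasp_force: 0.0
```

```bash
python3 - <<'E'
from h import *
st(); f=grab('wrist'); scraper(f)
H,S,V=hsvm(f); print(proj(f,[[.465,.326,.004]]))
D,uu,vv=dmap(f); t=(H>80)&(H<100)&(S>90)&(abs(D[...,2]-.004)<.01)&(np.hypot(D[...,0]-.465,D[...,1]-.326)<.12); rect(f,t,.004,'mat')
b=(D[...,2]>.014)&(D[...,2]<.075)&(np.hypot(D[...,0]-.465,D[...,1]-.326)<.07); rect(f,b,.022,'base')
E
```

```text
t 22.33 p [0.4688 0.3278 0.2457] yaw 85.7 tz [ 0.015  0.008 -1.   ] q [ 0.48 -0.11  1.69 -0.    1.55 -1.02] F [ 0.3 -0.2  1.5] g 85.1 0.0
handle px [272. 180.] ctr [467.2 325.8] size [17.8 58.2] long 176.0
handle z [0.4663 0.3261 0.0639] 779
[[271.29388888 170.99105507]]
mat px [271. 167.] ctr [464.9 325.8] size [ 98.6 157.7] long 175.8
base px [271. 173.] ctr [466.9 324.6] size [35.4 98.4] long 176.2
```

The scraper stands upright within 2 mm of the mat's centre. On to the specimen.

>>> arm_command([
  [85,[0,-1.0,0],[0,0,0.38]],
  [85,[0,-1.0,0],[0,0,0.38]],
  [85,[0,-1.0,0],[0,0,0.38]],
  [85,[0,-1.0,0],[0,0,0.38]],
  [85,[0,-1.0,0],[0,0,0.38]],
  [85,[0,-1.0,0],[0,0,0.38]],
  [85,[0,-1.0,0],[0,0,0.38]],
  [85,[0,-1.0,0],[0,0,0.38]],
  [85,[0,-1.0,0],[0,0,0.38]],
])

```text
time: 23.13
tool_pos: [0.464, 0.0215, 0.2331]
tool_rot: [-0.001, -0.255, 0.967, -0.001]
contact_force: [0.1, 0.1, 0.0]
gripper_width: 0.995
grasp_force: 0.0
```

>>> arm_command([
  [85,[0,-1.0,0],[0,0,0]],
  [85,[0,-1.0,0],[0,0,0]],
  [85,[0,-1.0,0],[0,0,0]],
  [85,[0,-1.0,0],[0,0,0]],
  [85,[0,-1.0,0],[0,0,0]],
  [85,[0,-1.0,0],[0,0,0]],
  [85,[0,-1.0,0],[0,0,0]],
  [85,[0,-1.0,0],[0,0,0]],
  [85,[0,-1.0,-0.2],[0,0,0]],
  [85,[0,-1.0,-0.2],[0,0,0]],
  [85,[0,-1.0,-0.2],[0,0,0]],
])

```text
time: 24.05
tool_pos: [0.4617, -0.2714, 0.1675]
tool_rot: [-0.003, -0.258, 0.966, 0.005]
contact_force: [-0.3, 0.4, -0.6]
gripper_width: 0.995
grasp_force: 0.0
```

```bash
python3 - <<'E'
from h import *
s=st(); f=grab('wrist'); H,S,V=hsvm(f); D,uu,vv=dmap(f); Z=D[...,2]; print(proj(f,[[.4815,-.323,.028]]))
m=(Z>.018)&(Z<.034)&(np.hypot(D[...,0]-.4815,D[...,1]+.323)<.06)
rect(f,m,.028,'spec'); print(np.median(Z[m]),m.sum())
m2=m&(Z>.024); rect(f,m2,.028,'spec top')
a=(H<22)&(S>120)&(np.hypot(D[...,0]-.4815,D[...,1]+.323)<.06); rect(f,a,.028,'amber')
save(f,'w7',k=0.8)
E
```

```text
t 24.05 p [ 0.4617 -0.2714  0.1675] yaw 119.88 tz [-0.009  0.008 -1.   ] q [-0.67 -0.14  1.84  0.    1.45 -2.76] F [-0.3  0.4 -0.6] g 85.0 0.0
[[220.23818801 185.00152214]]
spec px [217. 184.] ctr [ 483.  -325.6] size [59.6 40.8] long 28.0
0.02820262262641262 2209
spec top px [217. 184.] ctr [ 483.4 -326. ] size [59.2 39.8] long 28.0
amber px [218. 184.] ctr [ 482.6 -325.6] size [60.9 40.4] long 28.2
```

View pics/w7.png

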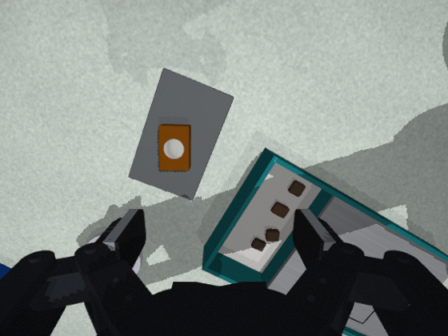

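The specimen is at (174,148) on its pad, and all four chips are in the trough. Centre (0.483,-0.3257), 60x40 at z 0.028, long side at 28°.

>>> arm_command([
  [85,[0.036,-0.09,0],[0,0,-0.021]],
  [85,[0.072,-0.181,0],[0,0,-0.021]],
  [85,[0.072,-0.181,-0.05],[0,0,-0.021]],
  [85,[0.072,-0.181,-0.15],[0,0,-0.021]],
  [85,[0.072,-0.181,-0.25],[0,0,-0.021]],
  [85,[0.072,-0.181,-0.34],[0,0,-0.021]],
  [85,[0.072,-0.181,-0.42],[0,0,-0.021]],
  [85,[0.072,-0.181,-0.48],[0,0,-0.021]],
  [85,[0.072,-0.181,-0.53],[0,0,-0.021]],
  [85,[0.072,-0.181,-0.55],[0,0,-0.021]],
  [85,[0.072,-0.181,-0.55],[0,0,-0.021]],
  [85,[0.072,-0.181,-0.55],[0,0,-0.021]],
])

```text
time: 25.1
tool_pos: [0.4875, -0.329, 0.0113]
tool_rot: [0.001, -0.242, 0.97, -0.001]
contact_force: [-0.4, -0.2, 0.3]
gripper_width: 0.997
grasp_force: 0.0
```

```bash
python3 - <<'E'
from h import *
s=st(); f=grab('wrist'); D,uu,vv=dmap(f); H,S,V=hsvm(f); p=s['tool_pos']
m=(V<70)&(S<110)&(vv<330)&(D[...,2]>.033)&(D[...,2]<.2)&(np.hypot(D[...,0]-p[0],D[...,1]-p[1])<.07)
print(np.percentile(D[m][:,2],[.2,1,3,10]))
a=(H<22)&(S>120)&(np.hypot(D[...,0]-.4815,D[...,1]+.323)<.06); rect(f,a,.028,'amber')
E
```

```text
t 25.1 p [ 0.4875 -0.329   0.0113] yaw 118.04 tz [ 0.002 -0.001 -1.   ] q [-0.72  0.14  1.84  0.    1.16 -2.78] F [-0.4 -0.2  0.3] g 85.1 0.0
[0.06410135 0.06546995 0.06804438 0.07452066]
amber px [283. 241.] ctr [ 481.7 -326.9] size [62.4 39.5] long 28.1
```

>>> arm_command([
  [85,[-0.015,0.008,0],[0,0,0]],
  [85,[-0.015,0.008,-0.03],[0,0,0]],
  [85,[-0.015,0.008,-0.06],[0,0,0]],
  [85,[-0.015,0.008,-0.09],[0,0,0]],
  [85,[-0.015,0.008,-0.11],[0,0,0]],
  [85,[-0.015,0.008,-0.123],[0,0,0]],
  [85,[-0.015,0.008,-0.123],[0,0,0]],
])

```text
time: 25.73
tool_pos: [0.4809, -0.3254, -0.0289]
tool_rot: [-0.001, -0.242, 0.97, 0.001]
contact_force: [0.2, 0.1, -0.0]
gripper_width: 0.996
grasp_force: 0.0
```

>>> arm_command([
  [60,[0,0,0],[0,0,0]],
  [45,[0,0,0],[0,0,0]],
  [35,[0,0,0],[0,0,0]],
  [35,[0,0,0],[0,0,0]],
  [35,[0,0,0],[0,0,0]],
  [35,[0,0,0],[0,0,0]],
  [35,[0,0,0],[0,0,0]],
  [35,[0,0,0],[0,0,0]],
])

```text
time: 26.4
tool_pos: [0.4826, -0.3268, -0.0262]
tool_rot: [0.001, -0.242, 0.97, -0.001]
contact_force: [0.8, -1.2, 4.8]
gripper_width: 0.448
grasp_force: 62.6
```

```bash
python3 - <<'E'
from h import *
s=st(); f=grab('wrist'); D,uu,vv=dmap(f); H,S,V=hsvm(f)
a=(H<22)&(S>120)&(np.hypot(D[...,0]-.4815,D[...,1]+.323)<.06); rect(f,a,.028,'amber')
m=a&(abs(D[...,2]-.028)<.004); print(np.median(D[m],0))
w=(S<70)&(V>120)&(np.hypot(D[...,0]-.4828,D[...,1]+.3265)<.02)&(D[...,2]>.02); rect(f,w,.028,'inlay')
E
```

```text
t 26.4 p [ 0.4826 -0.3268 -0.0262] yaw 118.0 tz [ 0.001 -0.001 -1.   ] q [-0.72  0.19  1.86  0.    1.09 -2.78] F [ 0.8 -1.2  4.8] g 38.3 62.6
amber px [274. 276.] ctr [ 481.7 -328.3] size [64.3 39.5] long 28.1
[ 0.476934   -0.32904224  0.02811711]
inlay px [274. 287.] ctr [ 484.9 -326.6] size [25.9 25.9] long 118.1
```

>>> arm_command([
  [35,[0,0,0.06],[0,0,0]],
  [35,[0,0,0.15],[0,0,0]],
  [35,[0,0,0.25],[0,0,0]],
  [35,[0,0,0.35],[0,0,0]],
  [35,[0,0,0.45],[0,0,0]],
  [35,[0,0.1,0.5],[0,0,-0.07]],
  [35,[0.05,0.2,0.5],[0,0,-0.14]],
  [35,[0.1,0.3,0.5],[0,0,-0.2]],
  [35,[0.14,0.4,0.5],[0,0,-0.25]],
  [35,[0.17,0.5,0.5],[0,0,-0.309]],
  [35,[0.19,0.6,0.5],[0,0,-0.309]],
  [35,[0.2,0.7,0.5],[0,0,-0.309]],
])

```text
time: 27.45
tool_pos: [0.5414, -0.1144, 0.1216]
tool_rot: [-0.001, -0.002, 1.0, 0.0]
contact_force: [0.8, 0.6, -1.2]
gripper_width: 0.452
grasp_force: 62.1
```

>>> arm_command([
  [35,[0.016,0.1,0],[0,0,0]],
  [35,[0.016,0.2,0],[0,0,0]],
  [35,[0.016,0.3,0],[0,0,0]],
  [35,[0.016,0.4,0],[0,0,0]],
  [35,[0.016,0.48,0],[0,0,0]],
  [35,[0.016,0.521,0],[0,0,0]],
  [35,[0.016,0.521,0],[0,0,0]],
  [35,[0.016,0.521,-0.08],[0,0,0]],
  [35,[0.016,0.521,-0.12],[0,0,0]],
  [35,[0.016,0.521,-0.12],[0,0,0]],
  [35,[0.016,0.521,-0.12],[0,0,0]],
])

```text
time: 28.37
tool_pos: [0.5453, 0.0392, 0.0852]
tool_rot: [-0.002, -0.001, 1.0, -0.0]
contact_force: [-0.1, -0.6, -0.4]
gripper_width: 0.452
grasp_force: 62.0
```

```bash
python3 - <<'E'
from h import *
s=st(); f=grab('wrist'); D,uu,vv=dmap(f); H,S,V=hsvm(f)
a=(H<22)&(S>120)&(np.hypot(D[...,0]-.5475,D[...,1]-.04)<.08); zz=np.median(D[a][:,2]); print('topz',zz)
m=a&(abs(D[...,2]-zz)<.008); rect(f,m,zz,'amber top')
w=(S<70)&(V>100)&(np.hypot(D[...,0]-.5475,D[...,1]-.04)<.025)&(abs(D[...,2]-zz)<.006); rect(f,w,zz,'inlay')
save(f,'w8')
E
```

```text
t 28.37 p [0.5453 0.0392 0.0852] yaw 90.12 tz [-0.004 -0.    -1.   ] q [-0.06 -0.04  1.89 -0.    1.29 -1.64] F [-0.1 -0.6 -0.4] g 38.6 62.0
topz 0.13948085295585874
amber top px [274. 278.] ctr [545.9  38.3] size [39.6 61.6] long 180.0
inlay px [274. 286.] ctr [548.2  38.2] size [25.7 25.8] long 137.2
```

View pics/w8.png

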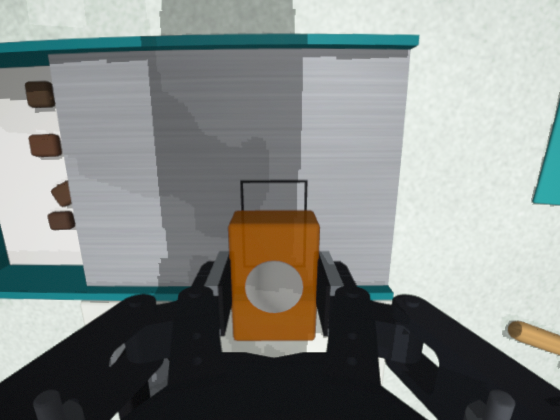

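The specimen is held square over the seat. The rectangle's near edge is visible at (241..307,182). I'll use it to line up in the same camera.

```bash
python3 - <<'E'
from h import *
f=load('wrist'); g=cv2.cvtColor(f['color'],cv2.COLOR_RGB2GRAY)
c=g[170:195,260:290].mean(1); r=g[186:205,230:320].mean(0); v=170+c.argmin(); u1=230+r[:40].argmin(); u2=275+r[45:].argmin(); print(v,u1,u2,c.round(0).min())
P=plane(f,[(u1,v),(u2,v),(u1,195),(u2,195)],.045); print((P*1e3).round(1))
print('seat ctr from wrist', P[:2,0].mean()+.034, P[:,1].mean())
# deck edge & fence check
z=np.load('st.npz'); print('seat from fit', z['t']+np.array([.035,.030])+float(z['th'])*np.array([-.03,.035]))
# specimen edges at top: near edge row, side cols
zz=.1395; E=plane(f,[(240,212),(310,212),(233,340),(317,340),(230,280),(319,280)],zz)*1e3; print(E.round(1))
E
```

```text
181 242 305 30.0
[[516.1  15.5  45. ]
 [516.   60.5  45. ]
 [526.4  15.3  45. ]
 [526.2  60.8  45. ]]
seat ctr from wrist 0.5500764323106722 0.038021528292431175
seat from fit [0.54744479 0.03959836]
[[512.9  23.9 139.5]
 [512.9  53.4 139.5]
 [576.6  18.8 139.5]
 [576.6  59.  139.5]
 [544.7  18.5 139.5]
 [544.6  58.6 139.5]]
```

>>> arm_command([
  [35,[0.007,0,-0.05],[0,0,0]],
  [35,[0.007,0,-0.1],[0,0,0]],
  [35,[0.007,0,-0.14],[0,0,0]],
  [35,[0.007,0,-0.18],[0,0,0]],
  [35,[0.007,0,-0.2],[0,0,0]],
  [35,[0.007,0,-0.21],[0,0,0]],
  [35,[0.007,0,-0.215],[0,0,0]],
  [35,[0.007,0,-0.215],[0,0,0]],
  [35,[0.007,0,-0.215],[0,0,0]],
])

```text
time: 29.17
tool_pos: [0.5494, 0.04, 0.0231]
tool_rot: [0.001, -0.002, 1.0, -0.0]
contact_force: [0.9, 0.2, -1.7]
gripper_width: 0.45
grasp_force: 62.0
```

```bash
python3 - <<'E'
from h import *
s=st(); f=grab('wrist'); D,uu,vv=dmap(f); H,S,V=hsvm(f)
a=(H<22)&(S>120)&(np.hypot(D[...,0]-.5475,D[...,1]-.04)<.08); zz=np.median(D[a][:,2]); print('topz',zz)
m=a&(abs(D[...,2]-zz)<.004); rect(f,m,zz,'amber top')
w=(S<70)&(V>100)&(np.hypot(D[...,0]-.5475,D[...,1]-.04)<.025)&(abs(D[...,2]-zz)<.006); rect(f,w,zz,'inlay')
g=cv2.cvtColor(f['color'],cv2.COLOR_RGB2GRAY)
q=proj(f,[[.5145,.04,.045],[.5145,.0156,.045],[.5145,.0636,.045]]); print(q.round(0))
print(g[225:285,274].tolist())
h=np.hstack([cv2.resize(f['color'][200:340,190:360,::-1],(510,420))]); cv2.imwrite('pics/w9.png',h)
E
```

```text
t 29.17 p [0.5494 0.04   0.0231] yaw 90.19 tz [ 0.001 -0.    -1.   ] q [-0.06  0.04  1.92  0.    1.18 -1.64] F [ 0.9  0.2 -1.7] g 38.4 62.0
topz 0.07735441528078034
amber top px [273. 279.] ctr [550.4  38.9] size [60.3 39.4] long 0.2
inlay px [274. 286.] ctr [551.9  39. ] size [25.8 25.7] long 60.7
[[276. 191.]
 [229. 191.]
 [321. 191.]]
[87, 90, 95, 97, 96, 96, 97, 97, 97, 97, 97, 97, 96, 96, 96, 98, 97, 96, 96, 95, 97, 97, 97, 97, 97, 96, 96, 96, 96, 96, 96, 97, 95, 95, 96, 101, 120, 134, 134, 134, 134, 135, 134, 135, 134, 136, 135, 135, 135, 136, 135, 136, 136, 135, 135, 135, 136, 136, 135, 136]
```

View pics/w9.png

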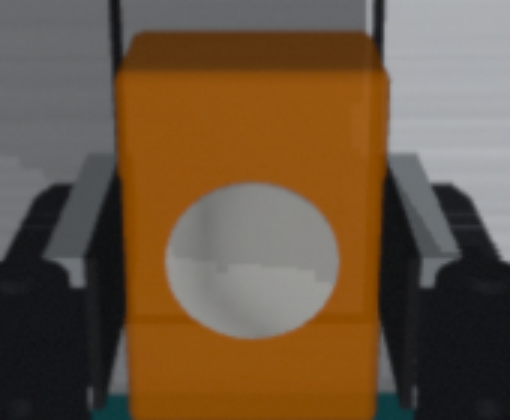

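The crop shows the rectangle's side lines at (116,20) and (379,20), symmetric about the block. I'll compare the near edge with the near line.

```bash
python3 - <<'E'
from h import *
f=load('wrist'); g=cv2.cvtColor(f['color'],cv2.COLOR_RGB2GRAY).astype(int); H,S,V=hsvm(f)
c=g[160:208,255:295].mean(1); v=160+c.argmin(); r=g[v+4:v+12,210:335].mean(0); u1=210+r[:60].argmin(); u2=270+r[60:].argmin()
P=plane(f,[(u1,v+8),(u2,v+8),(273,v)],.045)*1e3; print(v,c.min(),u1,u2,P.round(1))
a=(H<22)&(S>120); col=np.where(a[:,265:285].all(1))[0]; print('spec first row',col[:3]); row=np.where(a[col[0]+3,200:340])[0]+200; print(row[[0,-1]])
zb=.0773-.024; Q=plane(f,[(row[0],col[0]+1),(row[-1]+1,col[0]+1)],zb)*1e3; print('spec near bottom edge',Q.round(1))
E
```

```text
194 18.975 228 316 [[520.4  15.   45. ]
 [520.3  61.1  45. ]
 [516.1  38.5  45. ]]
spec first row [211 212 213]
[234 314]
spec near bottom edge [[523.5  19.   53.3]
 [523.4  59.6  53.3]]
```

>>> arm_command([
  [35,[-0.005,-0.003,-0.007],[0,0,0]],
  [35,[-0.005,-0.003,-0.014],[0,0,0]],
  [35,[-0.005,-0.003,-0.02],[0,0,0]],
  [35,[-0.005,-0.003,-0.024],[0,0,0]],
  [35,[-0.005,-0.003,-0.024],[0,0,0]],
  [35,[-0.005,-0.003,-0.024],[0,0,0]],
])

```text
time: 29.72
tool_pos: [0.5472, 0.0392, 0.0151]
tool_rot: [-0.0, -0.002, 1.0, 0.0]
contact_force: [-0.2, 0.5, -1.0]
gripper_width: 0.451
grasp_force: 62.0
```

>>> arm_command([
  [35,[0,0,-0.003],[0,0,0]],
  [35,[0,0,-0.006],[0,0,0]],
  [35,[0,0,-0.006],[0,0,0]],
  [35,[0,0,-0.006],[0,0,0]],
])

```text
time: 30.05
tool_pos: [0.5474, 0.0392, 0.0148]
tool_rot: [-0.0, -0.002, 1.0, -0.0]
contact_force: [-4.6, -0.3, 6.6]
gripper_width: 0.45
grasp_force: 63.0
```

>>> arm_command([
  [45,[0,0,0],[0,0,0]],
  [55,[0,0,0],[0,0,0]],
  [70,[0,0,0],[0,0,0]],
  [70,[0,0,0.01],[0,0,0]],
  [70,[0,0,0.05],[0,0,0]],
  [70,[-0.02,0,0.12],[0,0,0]],
  [70,[-0.1,0,0.2],[0,0,0]],
  [70,[-0.2,0,0.3],[0,0,0]],
  [70,[-0.25,0,0.4],[0,0,0]],
  [70,[-0.25,0,0.5],[0,0,0]],
  [70,[-0.25,0,0.5],[0,0,0]],
  [70,[-0.25,0,0.5],[0,0,0]],
])

```text
time: 31.05
tool_pos: [0.4741, 0.039, 0.1672]
tool_rot: [0.003, -0.002, 1.0, -0.0]
contact_force: [-0.1, 0.4, -0.1]
gripper_width: 0.818
grasp_force: 0.0
```

```bash
python3 - <<'E'
from h import *
s=st(); f=grab('wrist'); D,uu,vv=dmap(f); H,S,V=hsvm(f); g=cv2.cvtColor(f['color'],cv2.COLOR_RGB2GRAY)
a=(H<22)&(S>120)&(np.hypot(D[...,0]-.5475,D[...,1]-.04)<.06)&(abs(D[...,2]-.069)<.006); rect(f,a,.069,'amber top')
k=(g<55)&(abs(D[...,2]-.045)<.006)&(np.abs(D[...,0]-.548)<.045)&(np.abs(D[...,1]-.04)<.035); rect(f,k,.045,'rect'); 
P=D[k]; print(np.percentile(P,[1,99],axis=0).round(4),k.sum())
save(f,'w10')
# clamp & knob
for n in('wrist','scene','top'):
    q=f if n=='wrist' else grab(n); D,uu,vv=dmap(q); H,S,V=hsvm(q)
    r=((H<6)|(H>174))&(S>150)&(V>40)&(D[...,2]>.05); P=D[r]
    if len(P): print(n,'red',len(P),np.median(P,0).round(3),P[P[:,2].argmax()].round(3))
E
```

```text
t 31.05 p [0.4741 0.039  0.1672] yaw 90.19 tz [ 0.007 -0.001 -1.   ] q [-0.07 -0.31  1.98  0.    1.46 -1.65] F [-0.1  0.4 -0.1] g 69.9 0.0
amber top px [274. 273.] ctr [548.2  38. ] size [60.9 39.5] long 0.2
rect px [258. 253.] ctr [542.4  19.1] size [31.  74.3] long 152.9
[[0.5148 0.0143 0.044 ]
 [0.5813 0.0621 0.0508]] 274
scene red 1405 [0.208 0.088 0.565] [1.051 0.625 0.955]
top red 8256 [0.258 0.055 0.562] [0.274 0.066 1.259]
```

View pics/w10.png

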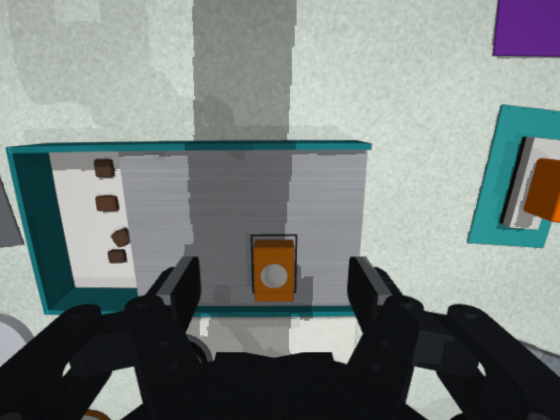

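The block sits centred in the rectangle: (548.2,38.0) against a rectangle centre of about (548,38). That was my 14th picture, so from here I'll check by numbers only. Next is the clamp bar.

```bash
python3 - <<'E'
from h import *
for n in('top','scene'):
    f=load(n); D,uu,vv=dmap(f); H,S,V=hsvm(f)
    m=(np.abs(D[...,0]-.637)<.03)&(D[...,1]>.03)&(D[...,1]<.13)&(D[...,2]>.14)&(D[...,2]<.2)
    P=D[m]; print(n,m.sum(),proj(f,[[.6368,.083,.1684]]).round(0))
    for y in np.arange(.04,.13,.01):
        q=P[abs(P[:,1]-y)<.005]
        if len(q): print('y',y.round(3),len(q),np.median(q,0).round(4),'zmax',q[:,2].max().round(3))
    m=(np.abs(D[...,0]-.657)<.045)&(np.abs(D[...,1]+.065)<.045)&(D[...,2]>.085)&(D[...,2]<.115); P=D[m]
    if m.sum()>10: rect(f,m,.099,n+' knobbar'); print(P.mean(0).round(4),m.sum())
E
```

```text
top 203 [[272. 148.]]
y 0.04 45 [0.6237 0.0397 0.1901] zmax 0.196
y 0.05 26 [0.6328 0.0489 0.1745] zmax 0.192
y 0.06 20 [0.6361 0.0599 0.1709] zmax 0.177
y 0.07 18 [0.6363 0.0685 0.172 ] zmax 0.175
y 0.08 20 [0.6357 0.0795 0.1722] zmax 0.176
y 0.09 20 [0.6359 0.0893 0.1727] zmax 0.174
y 0.1 20 [0.636  0.0992 0.1714] zmax 0.176
y 0.11 18 [0.635  0.1077 0.1738] zmax 0.178
top knobbar px [328. 149.] ctr [656.3 -63.4] size [13.  52.1] long 178.8
[ 0.657  -0.0626  0.0964] 100
scene 273 [[234. 241.]]
y 0.04 86 [0.6416 0.0408 0.1756] zmax 0.192
y 0.05 71 [0.6387 0.0467 0.1723] zmax 0.193
y 0.06 16 [0.6428 0.0611 0.1713] zmax 0.175
y 0.07 16 [0.6423 0.0693 0.1696] zmax 0.173
y 0.08 15 [0.6422 0.0802 0.1706] zmax 0.175
y 0.09 20 [0.6427 0.0902 0.1701] zmax 0.174
y 0.1 11 [0.642  0.1003 0.1707] zmax 0.176
y 0.11 26 [0.6406 0.1078 0.169 ] zmax 0.177
scene knobbar px [193. 238.] ctr [665.6 -57.1] size [22.1 53. ] long 179.5
[ 0.6632 -0.062   0.0935] 104
```

>>> arm_command([
  [70,[0,0,0.1],[0,0,-0.2]],
  [70,[0,0,0.2],[0,0,-0.4]],
  [70,[0,0,0.2],[0,0,-0.6]],
  [70,[0,0.05,0.2],[0,0,-0.8]],
  [70,[0,0.147,0.2],[0,0,-1.0]],
  [70,[0,0.147,0.2],[0,0,-1.0]],
  [70,[0,0.147,0.2],[0,0,-1.0]],
  [70,[0.1,0.147,0.2],[0,0,-1.0]],
  [70,[0.2,0.147,0.2],[0,0,-1.0]],
  [70,[0.3,0.147,0.2],[0,0,-1.0]],
  [70,[0.42,0.147,0.2],[0,0,-1.0]],
  [70,[0.54,0.147,0.2],[0,0,-1.0]],
])

```text
time: 32.2
tool_pos: [0.6349, 0.0833, 0.2207]
tool_rot: [-0.001, 0.682, 0.732, -0.001]
contact_force: [0.6, -0.1, 0.3]
gripper_width: 0.819
grasp_force: 0.0
```

>>> arm_command([
  [60,[0,0,0],[0,0,0]],
  [60,[0,0,0],[0,0,0]],
  [60,[0,0,0],[0,0,0]],
  [60,[0,0,0],[0,0,0]],
])

```text
time: 32.53
tool_pos: [0.6334, 0.0834, 0.2228]
tool_rot: [-0.001, 0.679, 0.734, -0.0]
contact_force: [-0.0, -0.5, 0.3]
gripper_width: 0.707
grasp_force: 0.0
```

```bash
python3 - <<'E'
from h import *
s=st(); f=grab('wrist'); D,uu,vv=dmap(f)
print(proj(f,[[.6368,.083,.1684]]))
m=(np.abs(D[...,0]-.637)<.03)&(D[...,1]>.06)&(D[...,1]<.13)&(D[...,2]>.15)&(D[...,2]<.19); P=D[m]; print(m.sum())
if len(P): print(np.median(P,0).round(4), np.percentile(P[:,0],[2,98]).round(4), P[:,2].max())
E
```

```text
t 32.53 p [0.6334 0.0834 0.2228] yaw 4.42 tz [-0.001  0.    -1.   ] q [ 0.01  0.07  1.54  0.    1.53 -0.06] F [-0.  -0.5  0.3] g 60.4 0.0
[[278.15615082 214.17656327]]
1014
[0.6376 0.0873 0.1734] [0.6316 0.6438] 0.17711762770676062
```

>>> arm_command([
  [60,[0.013,0,0],[0,0,-0.047]],
  [60,[0.013,0,0],[0,0,-0.047]],
  [60,[0.013,0,-0.06],[0,0,-0.047]],
  [60,[0.013,0,-0.12],[0,0,-0.047]],
  [60,[0.013,0,-0.18],[0,0,-0.047]],
  [60,[0.013,0,-0.24],[0,0,-0.047]],
  [60,[0.013,0,-0.29],[0,0,-0.047]],
  [60,[0.013,0,-0.33],[0,0,-0.047]],
  [60,[0.013,0,-0.36],[0,0,-0.047]],
  [60,[0.013,0,-0.38],[0,0,-0.047]],
  [60,[0.013,0,-0.38],[0,0,-0.047]],
  [60,[0.013,0,-0.38],[0,0,-0.047]],
])

```text
time: 33.58
tool_pos: [0.6384, 0.0833, 0.1098]
tool_rot: [0.0, 0.706, 0.708, 0.0]
contact_force: [0.4, -0.6, 0.2]
gripper_width: 0.704
grasp_force: 0.0
```

>>> arm_command([
  [40,[0,0,0],[0,0,0]],
  [20,[0,0,0],[0,0,0]],
  [8,[0,0,0],[0,0,0]],
  [8,[0,0,0],[0,0,0]],
  [8,[0,0,0],[0,0,0]],
  [8,[0,0,0],[0,0,0]],
  [8,[0,0,0],[0,0,0]],
  [8,[0,0,0],[0,0,0]],
])

```text
time: 34.25
tool_pos: [0.6379, 0.0833, 0.1102]
tool_rot: [-0.0, 0.706, 0.708, -0.0]
contact_force: [-4.6, 0.7, 5.6]
gripper_width: 0.115
grasp_force: 58.6
```

```bash
python3 - <<'E'
from h import *
st()
E
```

```text
t 34.25 p [0.6379 0.0833 0.1102] yaw 0.16 tz [-0.001 -0.    -1.   ] q [ 0.01  0.16  1.64 -0.    1.34  0.01] F [-4.6  0.7  5.6] g 9.8 58.6
```

The bar is gripped (12 mm bar, 59 N). Swinging it along its 85 mm arc.

>>> arm_command([
  [8,[-0.013,-0.0,-0.006],[0,0,0]],
  [8,[-0.027,0,-0.012],[0,0,0]],
  [8,[-0.04,0,-0.019],[0,0,0]],
  [8,[-0.053,0,-0.027],[0,0,0]],
  [8,[-0.065,0,-0.035],[0,0,0]],
  [8,[-0.077,0,-0.044],[0,0,0]],
  [8,[-0.088,0,-0.054],[0,0,0]],
  [8,[-0.099,0,-0.064],[0,0,0]],
  [8,[-0.109,0,-0.075],[0,0,0]],
  [8,[-0.119,0,-0.086],[0,0,0]],
  [8,[-0.119,0,-0.086],[0,0,0]],
])

```text
time: 35.17
tool_pos: [0.6021, 0.083, 0.0823]
tool_rot: [0.0, 0.706, 0.708, -0.0]
contact_force: [3.1, -1.7, -1.3]
gripper_width: 0.116
grasp_force: 61.6
```

```bash
python3 - <<'E'
from h import *
st()
E
```

```text
t 35.17 p [0.6021 0.083  0.0823] yaw 0.15 tz [ 0. -0. -1.] q [ 0.01  0.1   1.75 -0.    1.29  0.01] F [ 3.1 -1.7 -1.3] g 9.9 61.6
```

>>> arm_command([
  [8,[-0.009,0,-0.012],[0,0,0]],
  [8,[-0.017,0,-0.024],[0,0,0]],
  [8,[-0.025,0,-0.037],[0,0,0]],
  [8,[-0.032,0,-0.05],[0,0,0]],
  [8,[-0.038,0,-0.063],[0,0,0]],
  [8,[-0.044,0,-0.077],[0,0,0]],
  [8,[-0.049,0,-0.091],[0,0,0]],
  [8,[-0.053,0,-0.105],[0,0,0]],
  [8,[-0.056,0,-0.12],[0,0,0]],
  [8,[-0.059,0,-0.134],[0,0,0]],
  [8,[-0.061,0,-0.15],[0,0,0]],
  [8,[-0.062,0,-0.162],[0,0,0]],
])

```text
time: 36.17
tool_pos: [0.5837, 0.083, 0.0346]
tool_rot: [0.0, 0.706, 0.708, -0.0]
contact_force: [3.0, -6.6, -4.4]
gripper_width: 0.118
grasp_force: 58.4
```

>>> arm_command([
  [8,[0,0,-0.005],[0,0,0]],
  [8,[0,0,-0.01],[0,0,0]],
  [8,[0,0,-0.013],[0,0,0]],
  [8,[0,0,-0.013],[0,0,0]],
  [8,[0,0,-0.013],[0,0,0]],
])

```text
time: 36.58
tool_pos: [0.5838, 0.083, 0.0332]
tool_rot: [-0.0, 0.706, 0.708, -0.001]
contact_force: [-5.7, -4.8, 10.0]
gripper_width: 0.113
grasp_force: 59.8
```

```bash
python3 - <<'E'
from h import *
st()
E
```

```text
t 36.58 p [0.5838 0.083  0.0332] yaw 0.16 tz [-0.001 -0.001 -1.   ] q [ 0.02  0.12  1.82 -0.    1.2   0.01] F [-5.7 -4.8 10. ] g 9.6 59.8
```

The foot is pressing on the specimen. Releasing and lifting.

>>> arm_command([
  [20,[0,0,0],[0,0,0]],
  [40,[0,0,0],[0,0,0]],
  [40,[0,0,0],[0,0,0]],
  [40,[0,0,0.03],[0,0,0]],
  [40,[0,0,0.08],[0,0,0]],
  [40,[0,0,0.15],[0,0,0]],
  [40,[0,0,0.25],[0,0,0]],
  [40,[-0.05,0,0.35],[0,0,0]],
  [40,[-0.15,0,0.45],[0,0,0]],
  [40,[-0.25,0,0.5],[0,0,0]],
  [40,[-0.25,0,0.5],[0,0,0]],
  [40,[-0.25,0,0.5],[0,0,0]],
])

```text
time: 37.58
tool_pos: [0.5091, 0.0837, 0.1834]
tool_rot: [0.001, 0.706, 0.708, 0.002]
contact_force: [0.2, 0.2, -0.1]
gripper_width: 0.468
grasp_force: 0.0
```

```bash
python3 - <<'E'
from h import *
s=st()
for n in('wrist','top','scene'):
    f=grab(n); D,uu,vv=dmap(f); H,S,V=hsvm(f)
    m=(D[...,0]>.56)&(D[...,0]<.61)&(D[...,1]>.06)&(D[...,1]<.105)&(D[...,2]>.075)&(D[...,2]<.13); P=D[m]; print(n,'bar',m.sum(), np.median(P,0).round(4) if len(P) else '')
    a=(H<22)&(S>120)&(V>60)&(np.hypot(D[...,0]-.5475,D[...,1]-.04)<.06)&(abs(D[...,2]-.069)<.008)
    if a.sum()>30: rect(f,a,.069,n+' amber')
f=load('top'); D,uu,vv=dmap(f); m=(np.abs(D[...,0]-.657)<.04)&(np.abs(D[...,1]+.065)<.04)&(D[...,2]>.085)&(D[...,2]<.115); rect(f,m,.099,'knob')
E
```

```text
t 37.58 p [0.5091 0.0837 0.1834] yaw 0.18 tz [ 0.004  0.001 -1.   ] q [ 0.02 -0.21  1.88  0.    1.47  0.02] F [ 0.2  0.2 -0.1] g 40.0 0.0
wrist bar 676 [0.5823 0.0839 0.0942]
wrist amber px [309. 235.] ctr [549.7  40.2] size [59.4 41.7] long 0.1
top bar 0 
top amber px [287. 199.] ctr [531.8  45.2] size [26.3 24.2] long 89.8
scene bar 66 [0.5879 0.0827 0.0912]
scene amber px [252. 238.] ctr [545.1  42.6] size [42.8 34.9] long 6.2
knob px [328. 149.] ctr [656.3 -63.4] size [13.  52.1] long 178.8
```

The clamp is shut (bar top z 0.094, so its centre is at 0.088) and the specimen is still square. Now the knob.

>>> arm_command([
  [50,[0,-0.1,0.05],[0,0,0.2]],
  [50,[0,-0.2,0.05],[0,0,0.4]],
  [50,[0,-0.3,0.05],[0,0,0.6]],
  [50,[0,-0.4,0.05],[0,0,0.8]],
  [50,[0,-0.494,0.05],[0,0,1.0]],
  [50,[0.1,-0.494,0.05],[0,0,1.0]],
  [50,[0.2,-0.494,0.05],[0,0,1.0]],
  [50,[0.3,-0.494,0.05],[0,0,1.0]],
  [50,[0.4,-0.494,0.05],[0,0,1.0]],
  [50,[0.49,-0.494,0.05],[0,0,1.0]],
  [50,[0.49,-0.494,0.05],[0,0,1.0]],
  [50,[0.49,-0.494,0.05],[0,0,1.0]],
])

```text
time: 38.73
tool_pos: [0.6568, -0.065, 0.1923]
tool_rot: [-0.003, 0.032, 0.999, 0.001]
contact_force: [0.4, 1.0, 0.1]
gripper_width: 0.585
grasp_force: 0.0
```

```bash
python3 - <<'E'
from h import *
s=st(); f=grab('wrist'); D,uu,vv=dmap(f)
m=(np.abs(D[...,0]-.657)<.04)&(np.abs(D[...,1]+.065)<.04)&(D[...,2]>.09)&(D[...,2]<.11); print(m.sum(),np.median(D[m],0)); rect(f,m,.099,'knob')
E
```

```text
t 38.73 p [ 0.6568 -0.065   0.1923] yaw 86.31 tz [-0.005  0.001 -1.   ] q [-0.21  0.14  1.52  0.    1.49 -1.72] F [0.4 1.  0.1] g 49.9 0.0
734 [ 0.65731078 -0.06602013  0.09889333]
knob px [274. 204.] ctr [658.4 -66. ] size [52.7 11.9] long 0.5
```

>>> arm_command([
  [50,[0.003,-0.002,-0.05],[0,0,0.045]],
  [50,[0.003,-0.002,-0.12],[0,0,0.045]],
  [50,[0.003,-0.002,-0.2],[0,0,0.045]],
  [50,[0.003,-0.002,-0.28],[0,0,0.045]],
  [50,[0.003,-0.002,-0.35],[0,0,0.045]],
  [50,[0.003,-0.002,-0.41],[0,0,0.045]],
  [50,[0.003,-0.002,-0.46],[0,0,0.045]],
  [50,[0.003,-0.002,-0.49],[0,0,0.045]],
  [50,[0.003,-0.002,-0.51],[0,0,0.045]],
  [50,[0.003,-0.002,-0.51],[0,0,0.045]],
  [50,[0.003,-0.002,-0.51],[0,0,0.045]],
])

```text
time: 39.7
tool_pos: [0.6573, -0.0656, 0.0435]
tool_rot: [0.0, 0.0, 1.0, -0.0]
contact_force: [-0.7, -0.1, -0.7]
gripper_width: 0.584
grasp_force: 0.0
```

>>> arm_command([
  [30,[0,0,0],[0,0,0]],
  [8,[0,0,0],[0,0,0]],
  [8,[0,0,0],[0,0,0]],
  [8,[0,0,0],[0,0,0]],
  [8,[0,0,0],[0,0,0]],
  [8,[0,0,0],[0,0,0]],
  [8,[0,0,0],[0,0,0]],
])

```text
time: 40.28
tool_pos: [0.6576, -0.0651, 0.0447]
tool_rot: [0.001, -0.0, 1.0, 0.0]
contact_force: [-1.3, 3.5, 6.4]
gripper_width: 0.12
grasp_force: 60.9
```

```bash
python3 - <<'E'
from h import *
st()
E
```

```text
t 40.28 p [ 0.6576 -0.0651  0.0447] yaw 90.02 tz [ 0.002  0.    -1.   ] q [-0.21  0.26  1.64  0.    1.24 -1.78] F [-1.3  3.5  6.4] g 10.3 60.9
```

>>> arm_command([
  [8,[0,0,0],[0,0,-0.075]],
  [8,[0,0,0],[0,0,-0.15]],
  [8,[0,0,0],[0,0,-0.225]],
  [8,[0,0,0],[0,0,-0.3]],
  [8,[0,0,0],[0,0,-0.375]],
  [8,[0,0,0],[0,0,-0.45]],
  [8,[0,0,0],[0,0,-0.525]],
  [8,[0,0,0],[0,0,-0.6]],
  [8,[0,0,0],[0,0,-0.675]],
  [8,[0,0,0],[0,0,-0.75]],
  [8,[0,0,0],[0,0,-0.825]],
  [8,[0,0,0],[0,0,-0.88]],
])

```text
time: 41.28
tool_pos: [0.6594, -0.0628, 0.0447]
tool_rot: [0.001, 0.64, 0.769, 0.004]
contact_force: [5.7, 9.0, 2.1]
gripper_width: 0.124
grasp_force: 60.5
```

>>> arm_command([
  [8,[0,0,0],[0,0,-0.03]],
  [8,[0,0,0],[0,0,-0.06]],
  [8,[0,0,0],[0,0,-0.075]],
  [8,[0,0,0],[0,0,-0.075]],
  [8,[0,0,0],[0,0,-0.075]],
])

```text
time: 41.7
tool_pos: [0.6597, -0.0628, 0.0447]
tool_rot: [0.001, 0.682, 0.732, 0.004]
contact_force: [6.0, 8.9, 2.8]
gripper_width: 0.118
grasp_force: 60.4
```

```bash
python3 - <<'E'
from h import *
s=st(); print(s['ft_torque'])
E
```

```text
t 41.7 p [ 0.6597 -0.0628  0.0447] yaw 4.07 tz [ 0.007  0.004 -1.   ] q [-0.21  0.26  1.64  0.01  1.24 -0.28] F [6.  8.9 2.8] g 10.1 60.4
[ 1.42331225 -0.89761524  0.04379224]
```

Turned by 86°. Releasing, lifting and checking everything.

>>> arm_command([
  [20,[0,0,0],[0,0,0]],
  [40,[0,0,0],[0,0,0]],
  [40,[0,0,0],[0,0,0]],
  [40,[0,0,0.03],[0,0,0]],
  [40,[0,0,0.1],[0,0,0]],
  [40,[0,0,0.2],[0,0,0]],
  [40,[0,0,0.3],[0,0,0]],
  [40,[0,0,0.4],[0,0,0]],
  [40,[-0.1,0,0.5],[0,0,0]],
  [40,[-0.2,-0.05,0.5],[0,0,0]],
  [40,[-0.3,-0.1,0.5],[0,0,0]],
  [40,[-0.4,-0.15,0.5],[0,0,0]],
])

```text
time: 42.7
tool_pos: [0.5359, -0.1113, 0.1947]
tool_rot: [0.001, 0.682, 0.732, 0.0]
contact_force: [-0.7, -0.9, 0.1]
gripper_width: 0.47
grasp_force: 0.0
```

>>> arm_command([
  [40,[-0.1,-0.3,0.2],[0,0,0.2]],
  [40,[-0.1,-0.6,0.4],[0,0,0.4]],
  [40,[-0.1,-0.8,0.5],[0,0,0.5]],
  [40,[-0.1,-1.0,0.5],[0,0,0.5]],
  [40,[-0.1,-1.0,0.5],[0,0,0.5]],
  [40,[-0.1,-1.0,0.5],[0,0,0.5]],
  [40,[-0.1,-1.0,0.5],[0,0,0.5]],
  [40,[-0.1,-1.0,0.5],[0,0,0.5]],
  [40,[-0.1,-1.0,0.5],[0,0,0.5]],
  [40,[-0.1,-1.0,0.5],[0,0,0.5]],
])

```text
time: 43.53
tool_pos: [0.506, -0.4135, 0.3447]
tool_rot: [0.001, 0.352, 0.936, -0.001]
contact_force: [0.6, 0.5, 0.2]
gripper_width: 0.468
grasp_force: 0.0
```

```bash
python3 - <<'E'
from h import *
st(); chips('top'); f=load('top'); D,uu,vv=dmap(f); H,S,V=hsvm(f)
m=(np.abs(D[...,0]-.657)<.04)&(np.abs(D[...,1]+.065)<.04)&(D[...,2]>.085)&(D[...,2]<.115); rect(f,m,.099,'knob')
h=grab('scene')
for n,f in(('top',f),('scene',h)):
    D,uu,vv=dmap(f); H,S,V=hsvm(f)
    m=(D[...,0]>.56)&(D[...,0]<.61)&(D[...,1]>.06)&(D[...,1]<.105)&(D[...,2]>.075)&(D[...,2]<.2); print(n,'bar',m.sum(),np.median(D[m],0).round(4))
    a=(H<22)&(S>120)&(V>60)&(np.hypot(D[...,0]-.5475,D[...,1]-.04)<.06)&(abs(D[...,2]-.069)<.008)
    if a.sum()>30: rect(f,a,.069,n+' amber')
    N=np.hypot(D[...,0]-.466,D[...,1]-.325); b=(D[...,2]>.014)&(D[...,2]<.075)&(N<.13); rect(f,b,.022,n+' scraper')
    o=(H<18)&(S>180)&(V>60)&(N<.13)&(D[...,2]>.055); rect(f,o,.064,n+' handle'); print(np.median(D[o],0).round(3))
    t=(H>80)&(H<100)&(S>90)&(N<.13)&(D[...,2]<.012); rect(f,t,.004,n+' mat')
E
```

```text
t 43.53 p [ 0.506  -0.4135  0.3447] yaw 48.81 tz [ 0.001 -0.002 -1.   ] q [-0.8   0.07  1.34 -0.    1.72 -1.65] F [0.6 0.5 0.2] g 40.0 0.0
top 510 [289. 181.] [61. 30.] 0.092
top 28 [356. 195.] [  44. -153.] 0.011
top 32 [353. 204.] [  17. -143.] 0.015
top 40 [358. 218.] [ -22. -156.] 0.014
top 32 [358. 233.] [ -62. -155.] 0.01
knob px [328. 149.] ctr [656.9 -63.3] size [15.3 51.2] long 96.5
top bar 87 [0.5807 0.0818 0.0923]
top amber px [289. 193.] ctr [548.1  39.8] size [37.  56.8] long 179.8
top scraper px [184. 227.] ctr [465.4 324.9] size [ 38.8 100.2] long 175.5
top handle px [181. 225.] ctr [463.9 324.3] size [21.4 56.2] long 177.9
[0.463 0.324 0.063]
top mat px [184. 229.] ctr [463.5 326.3] size [ 97.3 157.8] long 175.7
scene bar 66 [0.5889 0.082  0.091 ]
scene amber px [254. 238.] ctr [536.6  48.3] size [41.8 25.5] long 53.6
scene scraper px [347. 287.] ctr [466.4 324.1] size [ 45.5 111.1] long 178.0
scene handle px [349. 280.] ctr [473.6 330. ] size [19.  58.3] long 179.1
[0.473 0.329 0.062]
scene mat px [347. 292.] ctr [468.7 327.5] size [ 95.5 155.1] long 175.6
```

Everything checks out: chips in the trough, specimen square under the shut clamp, knob locked, scraper centred on its mat.

```bash
python3 -c "
from h import *
print(manip.job_done())"
```

```text
the job is handed in; nothing more can be done
None
```

I finished the job and handed it in at about 43.6 s on the robot's clock: all four chips are in the trough, the specimen is clamped square in its rectangle, the knob was turned to locked after that, and the scraper stands upright within about 2 mm of the mat's centre. The hand-in returned no verdict. I confirmed each of these in the final camera readings, but I did not re-measure the petri dish or the brush.

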